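# Put the matches away in the child-safe canister

### The job

A box of household matches has been left out on the shop counter: put it away in the child-safe canister. Slide the lock tab clear of the button and press the button so that the lid springs up, lower the matchbox in on its end beside the two already stored without dropping it, then shut the lid until it catches and slide the lock tab fully back under the button. Leave the candle, the honey jar and the soap where they are.

Things in the scene. Friction and masses are not known exactly. Their poses are not given: they have to be found in the camera images.
- canister: The white plastic child-safe canister, fixed to the counter: a box 134 mm deep (x) by 138 mm wide (y), rim 126 mm high, walls 4 mm, inner floor 6 mm up, with a flat lid (top 134 mm high). On its front (-x, roughly towards the robot) a console juts out 56 mm over the full width (x -123 to -67 mm), its deck 130 mm above the counter, carrying the button (its own +y half) and the lock tab (-y half). Origin: centre of the underside of the 134 x 138 box, on the counter; z up
- tab_top (a point): Top centre of the lock tab's upright thumb fin. The fin is 24 mm long (canister x), 12 mm thick (canister y) and stands from 136 to 156 mm above the counter, on a 6 mm thick sliding plate that reaches 29 mm from the fin's centre towards the button (+y) and, when locked, lies 10 mm under the button's head and keeps it from going down. When locked the fin is at canister x -97, y -18 mm. Axes as the canister's
- tab (a joint): Slide of the lock tab, m: 0 = fully locked (under the button), grows as the tab goes aside along the canister's -y, 0.020 = end stop. It frees the button from about 0.011 on; slide it well past that. Moves against about 1.5 N of friction and stays where left; the lid can be opened or shut only with the tab clear
- button_top (a point): Centre of the top face of the grey button, 143 mm above the counter at rest, at canister x -97, y +22 mm. The head is 34 mm (x) by 42 mm (y). It springs back
- button (a joint): Travel of the button, m: 0 = up, 0.006 = fully down (about 6 N); it releases the lid by 0.004. With the tab in the way it goes down only about 0.001. Shutting the lid dips it for a moment
- lid (a joint): Angle of the lid, rad: 0 = shut; once released its spring lifts it to 1.45 (almost upright). Held by its catch it rests below 0.02; otherwise it springs up again. To shut it takes about 2 N at the front edge and, for the last 10 mm, where it catches, about 4 to 8 N
- lid_edge (a point): Middle of the lid's front edge (the lid is 134 mm long from hinge to this edge, 138 mm wide, 8 mm thick); moves with the lid. Under that edge, 12 to 32 mm to the canister's +y of this point, a hook stands 19 mm down from the lid's underside
- lid_hinge (a point): Middle of the hinge axis, which runs along the canister's y at the far rim (canister x +67, 128 mm above the counter)
- canister_gap (a point): Centre of the free place on the canister's inner floor (canister x -36.5, y 0, 6 mm above the counter): 53 mm front to back (x), 130 mm wide (y), between the front wall and the nearer stored box. The matchbox goes here on its end, its 62 mm width along the canister's y, leaving room for a finger at each narrow side
- matchbox_mid (a point): Centre of the loose matchbox, lying flat on the counter at the start (centre 18 mm up): card-covered box 110 mm (own x) by 62 mm (own y) by 36 mm thick (own z), dark striker strips on the two 110 x 36 mm sides. About 0.11 kg. It can be stood on end on the counter and taken afresh from the top, by its narrow sides. On end (own x upright, either end up) its top is 110 mm above what it stands on, in the canister 116 mm above the counter
- stored1_mid (a point): Centre of the stored matchbox next to the hinge, loose, same size, on its end in the canister
- stored2_mid (a point): Centre of the stored matchbox next to the free place, loose, same size, on its end in the canister
- candle_mid (a point): Bystander: cream pillar candle, 60 mm across, 98 mm tall; its centre
- honey_mid (a point): Bystander: amber honey jar with a metal cap, 72 mm across, 85 mm tall; its centre
- soap_mid (a point): Bystander: bar of soap in a paper band, 85 x 58 x 30 mm, lying flat; its centre
There are look-alikes about, which are no part of the job. Leave any turquoise look-alike of the part that bears matchbox_mid alone.

How it is judged:
On the way, in this order (a step that is already met when the one before it is completed fails the run):
1. the lock tab is slid clear of the button (value of joint tab above 0.0095 m), for 0.1 s.
2. with the tab clear, the button is pressed (value of joint button above 0.002 m and value of joint tab above 0.0095 m), for 0.02 s.
3. the lid has sprung up (value of joint lid above 1 rad), for 0.1 s.
4. the matchbox stands on its end in the free place, with the lid still up (angle between the x axis of matchbox_mid and the z axis of canister, either way round below 0.2 rad and x of matchbox_mid in the frame of canister between -0.05 and -0.022 m and y of matchbox_mid in the frame of canister between -0.04 and 0.04 m and z of matchbox_mid in the frame of canister below 0.066 m and value of joint lid above 0.8 rad), for 0.2 s.
5. the lid is shut and caught (value of joint lid below 0.03 rad), for 0.2 s.
At the end, for the whole second after the job is handed in: The matchbox stands on its end (within 11 degrees) on the canister's floor in the free place at the front, the two stored boxes still stand on end beside it, the lid is shut and held by its catch (below 0.03 rad), the button is up and the lock tab is back under it (within 5 mm of its locked stop) (angle between the x axis of matchbox_mid and the z axis of canister, either way round below 0.2 rad and x of matchbox_mid in the frame of canister between -0.05 and -0.022 m and y of matchbox_mid in the frame of canister between -0.04 and 0.04 m and z of each of matchbox_mid, stored1_mid, stored2_mid in the frame of canister below 0.066 m and angle between the z axis of each of stored1_mid, stored2_mid and the z axis of canister, either way round below 0.2 rad and value of joint lid below 0.03 rad and value of joint tab below 0.005 m and value of joint button below 0.002 m); the robot touches nothing.
It fails at once if the matchbox is dropped into the canister (it falls faster than 0.5 m/s inside it) (horizontal distance between matchbox_mid and canister_gap below 0.07 m and height (world z) of matchbox_mid below 0.12 m and linear speed of matchbox above 0.5 m/s).
It fails at once if the candle is moved more than 30 mm (distance of candle_mid from where it was at the start of the episode above 0.03 m).
It fails at once if the honey jar is moved more than 30 mm (distance of honey_mid from where it was at the start of the episode above 0.03 m).
It fails at once if the soap is moved more than 30 mm (distance of soap_mid from where it was at the start of the episode above 0.03 m).
It also fails if it takes over 72 s, if anything falls off the work surface, if the arm or the gripper's body presses on something with over 40 N, if the wrist force passes 120 N, or if a joint passes its speed limit or range.

### The arm

A 6-joint arm with a two-finger parallel gripper is mounted at the origin on the work surface. World frame = base frame: x ahead of the robot, y to its left, z up, the work surface at z = 0. Lengths are in m, angles in rad, forces in N, time in s.
With the tool pointing down it reaches from about 0.375 to 0.9 m from the base axis. Payload 3.1 kg.
Tool frame: the origin (TCP) lies at the very end of the fingers, on their centre line; the grasp point (between the pads) lies 19 mm behind it; x points along the fingers, z is the direction in which the jaws open and shut, and the axes are right-handed (so a half turn about x gives the same grasp; the last joint's range is limited). The gripper opens to 85 mm and grips with 20 to 120 N. Pads are 22 mm wide; open, the fingers measure 114 mm over their backs; the gripper's body (76 mm by 85 mm) begins 54 mm behind the grasp point. The pads swing forward as they close: fully open they stand 13 mm farther back than shut.
Start: joints at [-1.323, 0.527, 1.433, -0, 1.181, -0.178], TCP at [0.258, -0.569, 0.231] pointing down, gripper open.
Joint ranges: [-3.08, 3.08], [-0.75, 2.2], [0.22, 2.44], [-1.43, 4.57], [0, 2.65], [-2.85, 2.85]. Speed limits (rad/s): [2.79, 2.79, 3.14, 3.14, 3.14, 3.14].

### API

Orientations are given as a unit quaternion [x, y, z, w].
In Python, from station import manip, viewer, job gives the robot as it stands.
- The arm moves only by the tool move_arm, never from a script. Its argument "deltas" is one flat list of numbers, 7 for each row, row after row: the finger opening in mm, from 0 to 85.4, then the shift along the tool's x, y, z in mm, then the turn, a rotation vector about the tool's x, y, z in degrees. In form: [jaw, tx, ty, tz, rx, ry, rz, jaw, tx, ty, tz, rx, ry, rz, ...]. A call has 1 to 10 rows; each row shifts and turns the commanded pose from where the row before left it, along the tool's axes as they then stand; what a row does not reach is not made up. A row lasts 1/10 s, in which the tool goes at most 50 mm and 8.59 degrees, less where a joint would pass 70% of its speed; a pose out of reach is approached as far as the arm can. A call is refused whole if a number of a shift passes 50 or a number of a turn 8.59, either way. A call with a gripper value outside its range is refused whole. The fingers move at their own pace and stop on an object; "force" is the grip in N (left out, the last holds). Time passes only in rows, so rows that do not move let the fingers close. It gives the time, the measured TCP pose, the force and the opening at its end, in the units of the state.
- manip.sense(): the state, without advancing time (a new reading comes with each control period).
- viewer.snapshot(name): name is "side" or "top"; returns a dict with "image" (400x640x3 uint8, red, green, blue), "depth" (400x640 float32, m along the optical axis (not along the pixel's ray), 0 where there is no reading), "fovy" (degrees; the focal length in pixels is half the picture's height over the tangent of half this angle, whatever the lens; pixels are square), "cx", "cy" (the principal point, pixels), "k1" (the pictures are not rectified: a ray, as slopes to the right and down, at radius r is drawn at 1 + k1 r^2 times it, then the intrinsics apply), "R" (3x3) and "t" (3): a world point X has camera coordinates R X + t. Camera axes: x right, y down, z forward; pixel columns grow to the right and rows downward; lengths in m; the calibration is good to about 2 mm. A picture is of the moment at which its call begins.
- job.sign_off(): hands the job in, once; it reports no verdict.
The state is a dict: "t": time; "q": joint angles; "qd": joint speeds; "tau": joint torques, N m; "tcp_pos": TCP position; "tool_rot": TCP orientation; "force": force on the tool from outside, world axes, zero at the start; "ft_torque": the same for the moment, N m; "finger_gap": opening from 0.0 (shut) to 1.0 (fully open).
Only numpy, scipy, OpenCV 4.12 (cv2) and the standard library are available. Lean on these libraries where they do the work, as an engineer would, in place of code of your own. Each camera call takes 0.05 s, during which the arm holds its last target.

## Working session

There is one attempt and no reset: what is moved stays moved. The work goes in short steps, Python scripts to look and compute and a tool call to move; the robot and the scene stay as the last step left them, time stands still between calls to the robot, and variables do not carry over. Pictures are saved under pics/ and viewed, and the job is handed in when it is done.

Besides the shell and the picture viewer there is one more tool, called after ">>>" by a JSON object that holds its "fn" and its "kwargs". move_arm: Moves the arm, as the interface text tells. Its arguments: {"type":"object","properties":{"deltas":{"type":"array"},"force":{"type":"number"}},"required":["deltas"]}

```bash
mkdir -p pics
cat > h.py <<'E'
import numpy as np,cv2
from scipy.spatial.transform import Rotation as Ro
from station import manip,viewer,job
def snap(n,save=None):
    s=viewer.snapshot(n)
    if save: cv2.imwrite('pics/'+save,cv2.cvtColor(s['image'],cv2.COLOR_RGB2BGR))
    return s
def K(s):
    f=s['image'].shape[0]/2/np.tan(np.radians(s['fovy'])/2)
    return f
def ray(s,u,v):
    f=K(s);p=np.array([[(u-s['cx'])/f,(v-s['cy'])/f]],float)
    q=p.copy()
    for _ in range(30): q=p/(1+s['k1']*(q**2).sum(1,keepdims=True))
    R=np.array(s['R']);t=np.array(s['t'])
    return -R.T@t, R.T@np.array([q[0,0],q[0,1],1.])
def onplane(s,u,v,z):
    o,d=ray(s,u,v);return o+d*(z-o[2])/d[2]
def proj(s,X):
    c=np.array(s['R'])@np.array(X)+np.array(s['t']);q=c[:2]/c[2];q=q*(1+s['k1']*(q@q));f=K(s)
    return q*f+[s['cx'],s['cy']]
def depthpt(s,u,v):
    o,d=ray(s,u,v);return o+d*s['depth'][int(round(v)),int(round(u))]
def cloud(s):
    f=K(s);h,w=s['depth'].shape
    u,v=np.meshgrid(np.arange(w),np.arange(h))
    p=np.stack([(u-s['cx'])/f,(v-s['cy'])/f],-1);q=p.copy()
    for _ in range(20): q=p/(1+s['k1']*(q**2).sum(-1,keepdims=True))
    d=s['depth'];c=np.concatenate([q*d[...,None],d[...,None]],-1)
    return (c-np.array(s['t']))@np.array(s['R'])
E
python3 - <<'E'
from h import *
for n in('side','top'):
    s=snap(n,n+'0.png');print(n,s['fovy'],s['k1'],-np.array(s['R']).T@s['t'],s['R'][2])
print(manip.sense())
E
```

```text
side 56.549703213271606 0.0012525036206962664 [0.10466959 0.64119152 0.96983518] [ 0.40210096 -0.55720596 -0.72652346]
top 43.2641002713239 -0.07806227834128408 [3.19894330e-01 9.62713458e-04 1.56003433e+00] [ 0.16441803 -0.00206211 -0.98638859]
{'t': 0.1, 'q': array([-1.32347044e+00,  5.28393104e-01,  1.43376158e+00, -8.80182209e-06,
        1.18141742e+00, -1.78551155e-01]), 'qd': array([ 2.09323060e-03, -1.58272451e-03, -9.02105066e-04, -7.95877589e-04,
        3.61888823e-05, -6.18121978e-04]), 'tau': array([-5.90232912e-05, -4.43303347e+01, -1.78585929e+01, -2.38604598e-04,
        3.89093664e-03,  7.40822976e-07]), 'tcp_pos': array([ 0.25803551, -0.56854236,  0.23042326]), 'tool_rot': array([ 0.38351486,  0.59488744, -0.38256395,  0.59386035]), 'force': array([ 0.03971204, -0.36963348, -0.72383676]), 'ft_torque': array([-0.04318681,  0.00445275, -0.0195712 ]), 'finger_gap': 0.9991707689729885}
```

View pics/side0.png

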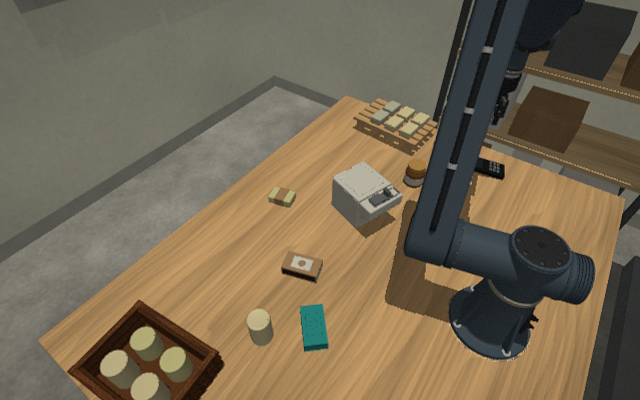

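View pics/top0.png

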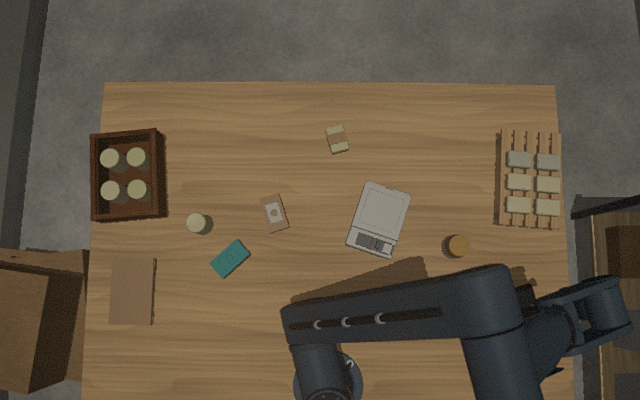

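The side view shows the brown matchbox with a white label at (302,265), the turquoise look-alike at (313,327) and the canister at (367,195). In the top view they are at (274,212), (230,259) and (380,218). The brown card one fits the description, and the turquoise one is excluded. I'll enlarge to confirm.

Run:
```python
import cv2,numpy as np
a=cv2.imread('pics/top0.png');b=cv2.imread('pics/side0.png')
A=cv2.resize(a[165:275,240:440],None,fx=4,fy=4,interpolation=cv2.INTER_CUBIC)
cv2.imwrite('pics/c1.png',A)
B=cv2.resize(b[150:290,270:420],None,fx=4,fy=4,interpolation=cv2.INTER_CUBIC)
cv2.imwrite('pics/c2.png',B)
```

```text
(no output)
```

View pics/c1.png

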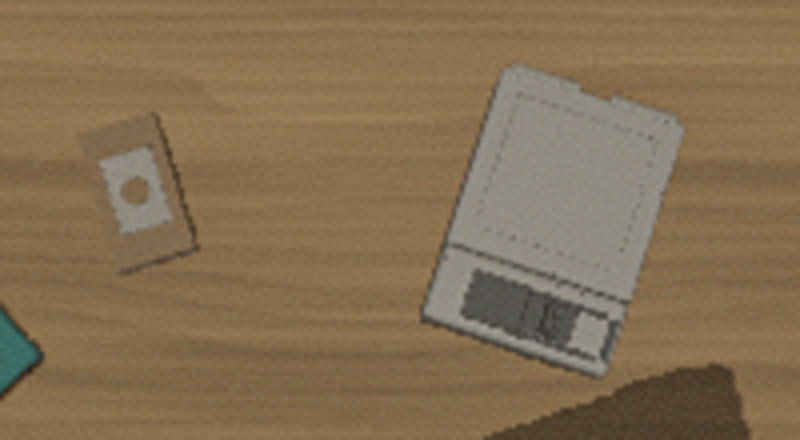

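View pics/c2.png

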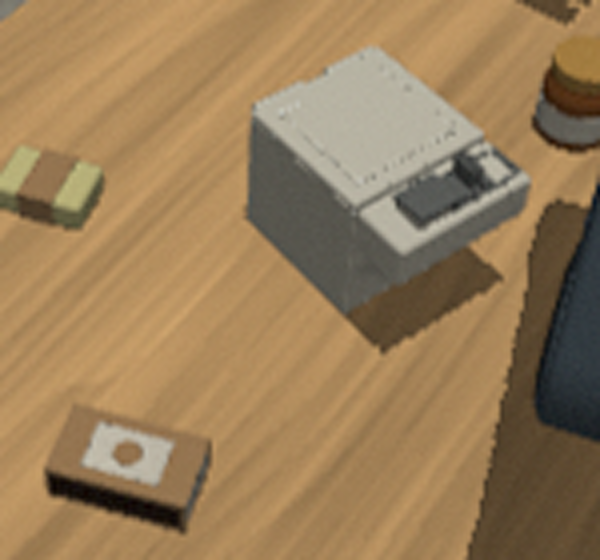

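The crops confirm it: the matchbox is at crop1 (138,193), brown card with dark striker sides. The canister's grey button is at (500,300) and the fin with its slot at (560,325). Now I'll measure from both views.

Run:
```python
from h import *
for n in('top','side'):
    s=snap(n);C=cloud(s);ok=s['depth']>0
    def rep(lbl,m):
        P=C[m]; r=cv2.minAreaRect(P[:,:2].astype(np.float32)*1000)
        print(n,lbl,len(P),'z',np.percentile(P[:,2],[5,50,95]).round(4),'rect',np.round(r[0],1),np.round(r[1],1),round(r[2],2))
    g=onplane(s,*((380,218) if n=='top' else (367,195)),0.13);print(g)
    b=onplane(s,*((274,212) if n=='top' else (302,265)),0.036);print(b)
    d=lambda c,r:np.hypot(C[...,0]-c[0],C[...,1]-c[1])<r
    rep('can',ok&d(g,.16)&(C[...,2]>.122)&(C[...,2]<.15))
    rep('lid',ok&d(g,.16)&(C[...,2]>.1315)&(C[...,2]<.137))
    rep('box',ok&d(b,.08)&(C[...,2]>.028)&(C[...,2]<.045))
    rep('boxlow',ok&d(b,.08)&(C[...,2]>.006)&(C[...,2]<.045))
    hi=ok&d(g,.16)&(C[...,2]>.139)
    rep('btn',hi&(C[...,2]<.146)); rep('fin',hi&(C[...,2]>.15))
    # intensity mask of box top: brown/white vs dark sides
    for nm,px in (dict(soap=(337,139),honey=(457,246),candle=(197,223)) if n=='top' else dict(soap=(282,197),honey=(416,172),candle=(260,325))).items():
        p=depthpt(s,*px);print(nm,p.round(3))
```

```text
[ 0.48544632 -0.14621781  0.13      ]
[0.51307696 0.16688629 0.036     ]
top can 3223 z [0.1279 0.135  0.1425] rect [ 483.1 -141.5] [138.6 196.2] 71.57
top lid 1632 z [0.132  0.1345 0.1367] rect [ 483.4 -141.4] [138. 194.] 71.73
top box 727 z [0.0322 0.0375 0.0426] rect [512.1 168.3] [110.1  62.7] 18.19
top boxlow 850 z [0.0068 0.0367 0.0424] rect [508.9 167.3] [149.3 144.7] 17.85
top btn 477 z [0.1391 0.1405 0.1448] rect [ 485.1 -141.8] [135.4 180.8] 73.95
top fin 42 z [0.1503 0.1573 0.1609] rect [ 416.9 -112.3] [62.8 27.2] 65.81
soap [ 0.744 -0.025  0.036]
honey [ 0.409 -0.376  0.087]
candle [0.472 0.386 0.096]
[ 0.45806285 -0.10491167  0.13      ]
[0.50580518 0.17270671 0.036     ]
side can 1898 z [0.126  0.1331 0.1412] rect [ 480.7 -140.1] [140.1 196.4] 71.34
side lid 1107 z [0.1319 0.1339 0.1363] rect [ 480.5 -140.4] [137.7 192.3] 71.86
side box 698 z [0.0315 0.0351 0.0382] rect [510.6 167.8] [110.   66.7] 18.8
side boxlow 863 z [0.0121 0.0346 0.038 ] rect [510.3 168.2] [110.2  67.8] 18.02
side btn 125 z [0.1396 0.1418 0.145 ] rect [ 443.8 -125.2] [ 70.2 109.1] 58.52
side fin 129 z [0.1536 0.6838 0.7176] rect [ 349.6 -149.4] [ 69.7 125.5] 74.31
soap [ 0.737 -0.013  0.029]
honey [ 0.398 -0.355  0.074]
candle [0.458 0.4   0.094]
```

```bash
cat >> h.py <<'E'
CO=np.array([.5085,-.1497]);CY=np.radians(-18.4)
def can(x,y,z):
    c,s=np.cos(CY),np.sin(CY);return np.array([CO[0]+c*x-s*y,CO[1]+s*x+c*y,z])
BO=np.array([.5114,.168]);BY=np.radians(18.2)
def bx(x,y,z):
    c,s=np.cos(BY),np.sin(BY);return np.array([BO[0]+c*x-s*y,BO[1]+s*x+c*y,z])
def overlay(n,name,roi,f=4):
    s=snap(n);im=cv2.cvtColor(s['image'],cv2.COLOR_RGB2BGR);u0,v0,u1,v1=roi
    im=cv2.resize(im[v0:v1,u0:u1],None,fx=f,fy=f,interpolation=cv2.INTER_CUBIC)
    pts=[can(.067,.069,.134),can(.067,-.069,.134),can(-.067,.069,.134),can(-.067,-.069,.134),can(-.123,.069,.13),can(-.123,-.069,.13)]
    pts+=[can(-.097+a,.022+b,.143) for a in(-.017,.017) for b in(-.021,.021)]
    pts+=[can(-.097+a,-.018+b,.156) for a in(-.012,.012) for b in(-.006,.006)]
    pts+=[bx(a,b,.036) for a in(-.055,.055) for b in(-.031,.031)]
    for i,p in enumerate(pts):
        q=(proj(s,p)+.5-[u0,v0])*f-.5
        cv2.circle(im,tuple(int(round(k)) for k in q),3,[(0,0,255),(0,255,0),(255,0,255),(255,0,0)][(i>5)+(i>9)+(i>13)],1)
    cv2.imwrite('pics/'+name,im)
E
python3 - <<'E'
from h import *
overlay('top','o1.png',(240,165,440,275));overlay('side','o2.png',(270,150,420,290))
E
```

```text
(no output)
```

View pics/o1.png

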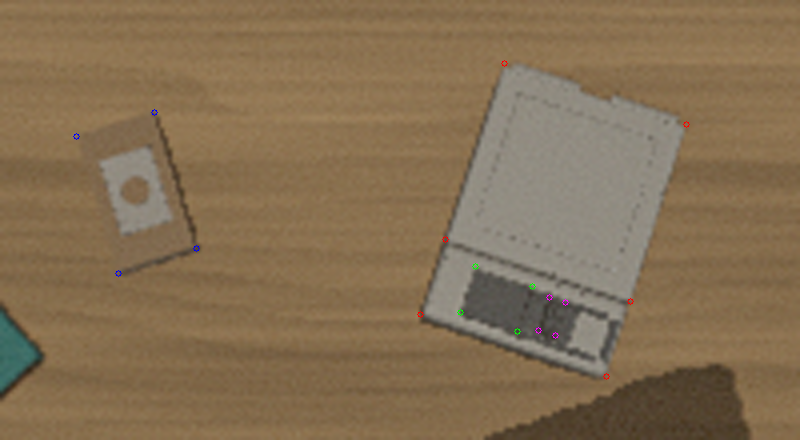

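View pics/o2.png

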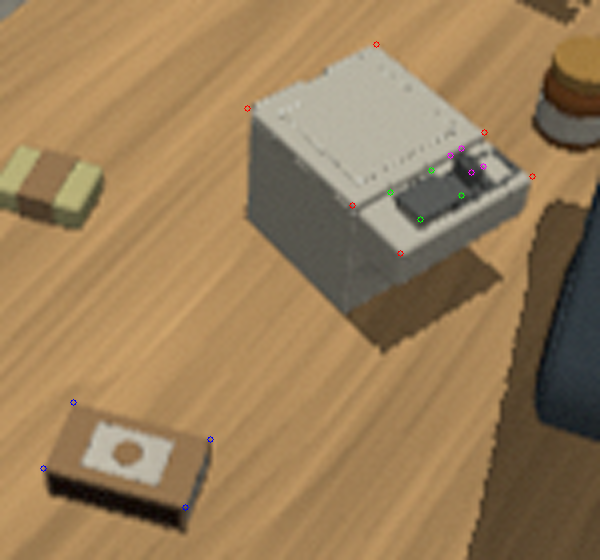

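```bash
sed -i 's/CO=np.array(.*);CY/CO=np.array([.507,-.150]);CY/' h.py
cat >> h.py <<'E'
def down(yawz): # tool x down, tool z at world yaw (deg)
    a=np.radians(yawz);z=np.array([np.cos(a),np.sin(a),0]);x=np.array([0,0,-1.]);return np.stack([x,np.cross(z,x),z],1)
def cur():
    s=manip.sense();return np.array(s['tcp_pos']),Ro.from_quat(s['tool_rot']).as_matrix(),s
def plan(P,R=None,jaw=85):
    p,r,s=cur();R=r if R is None else R
    d=r.T@(np.array(P)-p)*1000;rv=Ro.from_matrix(r.T@R).as_rotvec(degrees=True)
    d2=R.T@(np.array(P)-p)*1000
    print('shift(cur axes)',d.round(1),'| shift after turn',d2.round(1),'| rot',rv.round(2),'| rows>=',np.ceil(np.abs(d).max()/50),np.ceil(np.linalg.norm(rv)/8.59))
    return d,rv
def st():
    p,r,s=cur();print('t',round(s['t'],2),'p',p.round(4),'x',r[:,0].round(3),'z',r[:,2].round(3),'q',s['q'].round(2),'F',s['force'].round(2),'gap',round(s['finger_gap']*85.4,1))
E
python3 - <<'E'
from h import *
st()
T=can(-.097,-.018,.149);print(T)
for a in(71.6,251.6): plan(T+[0,0,.06],down(a))
E
```

```text
t 0.3 p [ 0.2581 -0.5689  0.231 ] x [-0.     0.001 -1.   ] z [ 0.413 -0.911 -0.001] q [-1.32  0.53  1.43  0.    1.18 -0.18] F [0.18 0.24 0.4 ] gap 85.5
[ 0.40927734 -0.13646181  0.149     ]
shift(cur axes) [  22.3  316.3 -331.4] | shift after turn [ 22.   -6.9 458.1] | rot [-1.372e+02 -1.000e-02 -6.000e-02] | rows>= 7.0 16.0
shift(cur axes) [  22.3  316.3 -331.4] | shift after turn [  22.     6.9 -458.1] | rot [ 4.28e+01 -4.00e-02  1.00e-02] | rows>= 7.0 5.0
```

>>> {"fn": "move_arm", "kwargs": {"deltas": [30,0,0,0,8.56,0,0,30,0,0,0,8.56,0,0,30,0,0,0,8.56,0,0,30,0,0,0,8.56,0,0,30,0,0,0,8.56,0,0]}}

```text
t: 0.8
tcp_pos: [0.2582, -0.5691, 0.2312]
tool_rot: [0.575, 0.412, -0.575, 0.412]
force: [-0.9, -0.0, -0.2]
finger_gap: 0.351
```

>>> {"fn": "move_arm", "kwargs": {"deltas": [30,2,0.7,-45.8,0,0,0,30,2,0.7,-45.8,0,0,0,30,2,0.7,-45.8,0,0,0,30,2,0.7,-45.8,0,0,0,30,2,0.7,-45.8,0,0,0,30,2,0.7,-45.8,0,0,0,30,2,0.7,-45.8,0,0,0,30,2,0.7,-45.8,0,0,0,30,2,0.7,-45.8,0,0,0,30,2,0.7,-45.8,0,0,0]}}

```text
t: 1.8
tcp_pos: [0.4099, -0.1352, 0.2115]
tool_rot: [0.574, 0.413, -0.573, 0.414]
force: [-0.3, -0.4, -0.6]
finger_gap: 0.352
```

Run:
```python
from h import *
st();plan(can(-.097,-.018,.149),down(251.6));plan(can(-.097,-.018,.149))
overlay('top','o3.png',(300,150,440,280),5);overlay('side','o4.png',(310,90,450,230),5)
```

```text
t 1.8 p [ 0.4099 -0.1352  0.2115] x [ 0.001 -0.    -1.   ] z [-0.316 -0.949  0.   ] q [-0.58  0.3   1.92  0.    0.92  1.31] F [-0.28 -0.36 -0.6 ] gap 30.1
shift(cur axes) [62.5 -0.2  1.4] | shift after turn [62.5 -0.2  1.4] | rot [-0.03  0.01 -0.05] | rows>= 2.0 1.0
shift(cur axes) [62.5 -0.2  1.4] | shift after turn [62.5 -0.2  1.4] | rot [0. 0. 0.] | rows>= 2.0 0.0
```

View pics/o4.png

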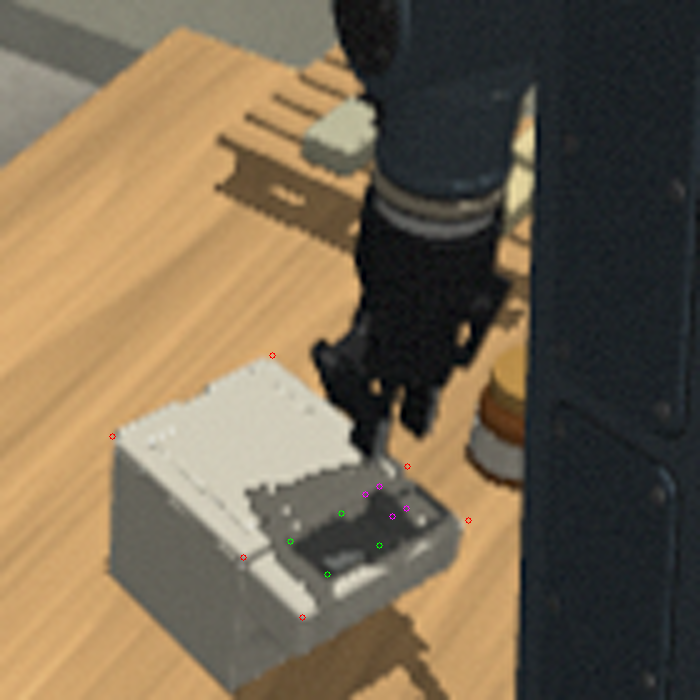

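View pics/o3.png

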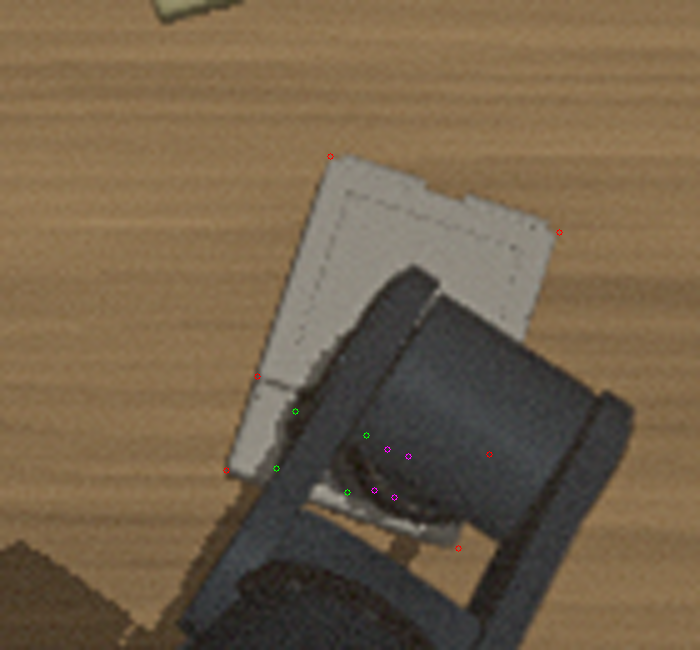

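>>> {"fn": "move_arm", "kwargs": {"deltas": [30,31,0,0.7,0,0,0,30,31,0,0.7,0,0,0,30,0,0,0,0,0,0]}}

```text
t: 2.2
tcp_pos: [0.407, -0.1373, 0.1469]
tool_rot: [-0.573, -0.416, 0.575, -0.411]
force: [-0.1, 1.0, 1.0]
finger_gap: 0.353
```

>>> {"fn": "move_arm", "kwargs": {"deltas": [5,0,0,0,0,0,0,5,0,0,0,0,0,0,5,0,0,0,0,0,0], "force": 20}}

```text
t: 2.5
tcp_pos: [0.4092, -0.1388, 0.15]
tool_rot: [0.574, 0.413, -0.573, 0.414]
force: [-0.5, -1.6, -5.6]
finger_gap: 0.129
```

>>> {"fn": "move_arm", "kwargs": {"deltas": [5,0,0,4,0,0,0,5,0,0,5,0,0,0,5,0,0,5,0,0,0,5,0,0,4,0,0,0,5,0,0,1,0,0,0,5,0,0,0,0,0,0]}}

```text
t: 3.1
tcp_pos: [0.4035, -0.1559, 0.1499]
tool_rot: [0.575, 0.413, -0.573, 0.413]
force: [3.0, 4.9, 3.2]
finger_gap: 0.13
```

Run:
```python
from h import *
st()
p,r,s=cur();c,sn=np.cos(CY),np.sin(CY);d=p[:2]-CO;print('canister frame',c*d[0]+sn*d[1],-sn*d[0]+c*d[1])
overlay('side','o5.png',(310,90,450,230),5)
```

```text
t 3.1 p [ 0.4035 -0.1559  0.1499] x [ 0.002  0.001 -1.   ] z [-0.317 -0.948 -0.002] q [-0.63  0.41  1.98  0.    0.74  1.26] F [2.97 4.93 3.17] gap 11.1
canister frame -0.09630325624929088 -0.03827328843800752
```

View pics/o5.png

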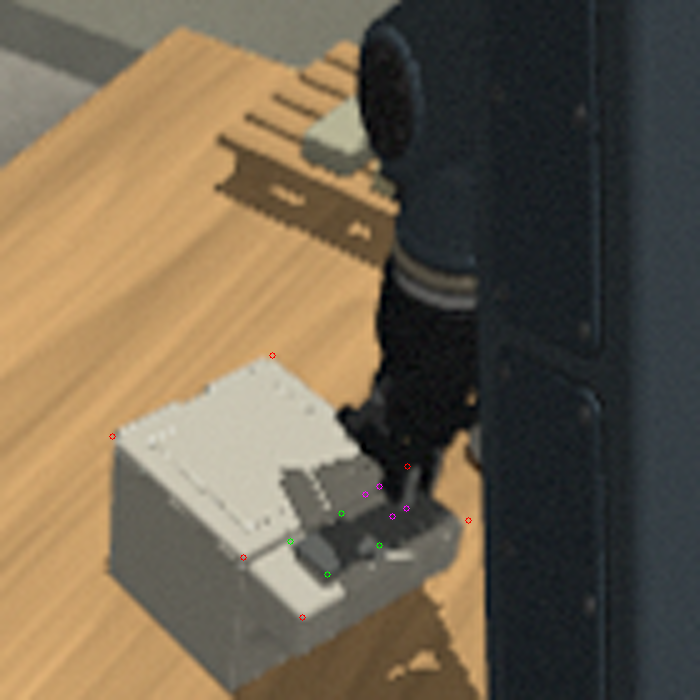

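>>> {"fn": "move_arm", "kwargs": {"deltas": [30,0,0,0,0,0,0,30,0,0,0,0,0,0,0,-30,0,0,0,0,0,0,0,-3,-30,0,0,0,0,0,-4,-30,0,0,0,0,0,0,0,0,0,0,0,25,0,0,0,0,0]}}

```text
t: 3.85
tcp_pos: [0.4176, -0.098, 0.1562]
tool_rot: [0.574, 0.412, -0.572, 0.417]
force: [0.8, -1.1, -0.6]
finger_gap: -0.0
```

Run:
```python
from h import *
st();plan(can(-.103,.022,.150))
```

```text
t 3.85 p [ 0.4176 -0.098   0.1562] x [ 0.007 -0.004 -1.   ] z [-0.313 -0.95   0.002] q [-0.49  0.4   1.99 -0.    0.75  1.4 ] F [ 0.76 -1.09 -0.56] gap -0.0
shift(cur axes) [ 6.1 -1.8 -0.9] | shift after turn [ 6.1 -1.8 -0.9] | rot [0. 0. 0.] | rows>= 1.0 0.0
```

>>> {"fn": "move_arm", "kwargs": {"deltas": [0,6,-1,-1,0,0,0,0,6,0,0,0,0,0,0,3,0,0,0,0,0,0,3,0,0,0,0,0,0,2,0,0,0,0,0,0,0,0,0,0,0,0]}}

```text
t: 4.45
tcp_pos: [0.4141, -0.096, 0.1367]
tool_rot: [-0.573, -0.414, 0.574, -0.414]
force: [-6.2, 1.4, 26.4]
finger_gap: 0.0
```

Run:
```python
from h import *
st()
overlay('side','o6.png',(310,90,450,230),5);st()
```

```text
t 4.45 p [ 0.4141 -0.096   0.1367] x [-0.    -0.001 -1.   ] z [-0.315 -0.949  0.001] q [-0.49  0.43  2.01 -0.    0.69  1.4 ] F [-6.19  1.44 26.4 ] gap 0.0
t 4.5 p [ 0.4141 -0.096   0.1367] x [ 0.    -0.001 -1.   ] z [-0.315 -0.949  0.001] q [-0.49  0.43  2.01 -0.    0.69  1.4 ] F [-7.37  1.1  25.99] gap -0.2
```

View pics/o6.png

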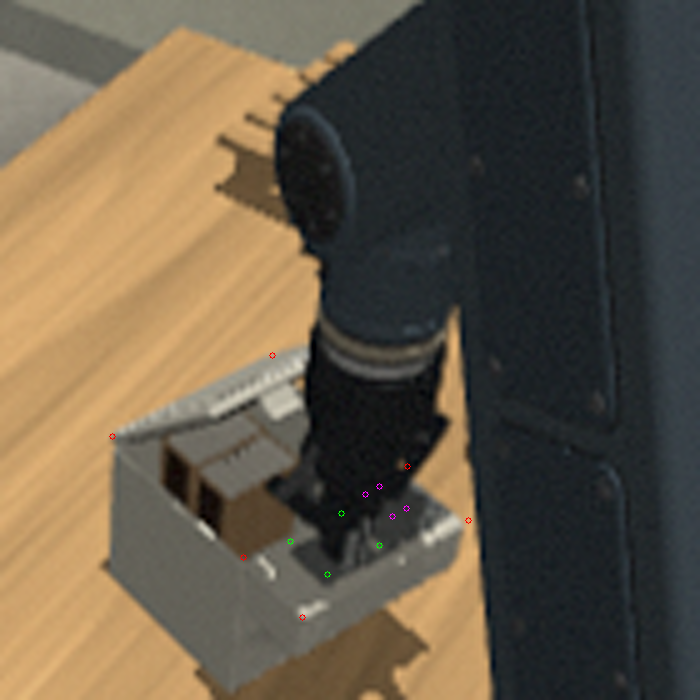

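>>> {"fn": "move_arm", "kwargs": {"deltas": [0,-8,0,0,0,0,0,0,-10,-15,0,0,0,0,0,-25,-10,0,0,0,0,40,-50,0,-30,0,0,0,84,-45,0,-50,0,0,0,84,0,0,-50,0,0,0,84,0,0,-50,0,0,0,84,0,0,0,0,0,0]}}

```text
t: 5.3
tcp_pos: [0.4441, 0.0715, 0.2547]
tool_rot: [0.574, 0.415, -0.57, 0.416]
force: [-0.0, -0.3, -0.4]
finger_gap: 0.847
```

Run:
```python
from h import *
st()
overlay('side','o7.png',(310,90,450,230),5);overlay('top','o8.png',(300,150,440,280),5)
```

```text
t 5.3 p [0.4441 0.0715 0.2547] x [ 0.005  0.002 -1.   ] z [-0.309 -0.951 -0.003] q [-0.09  0.26  1.83  0.    1.05  1.79] F [-0.03 -0.28 -0.39] gap 72.4
```

View pics/o7.png

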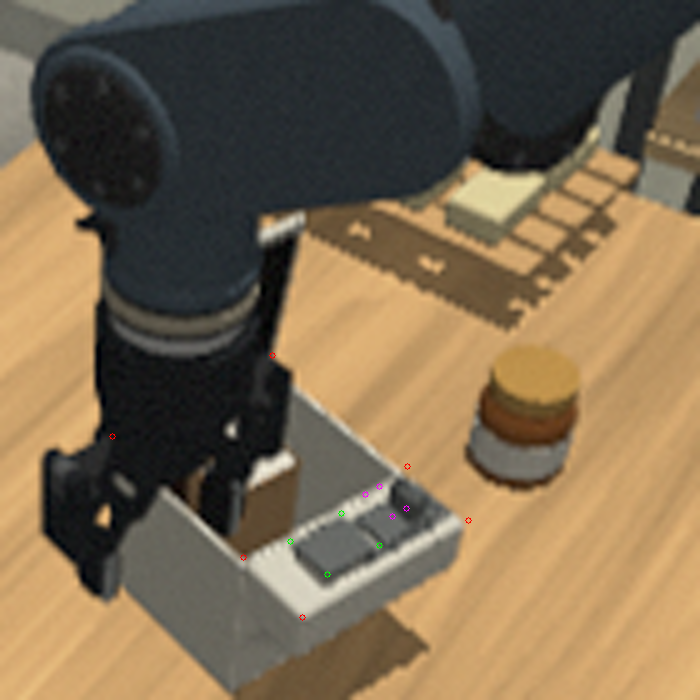

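View pics/o8.png

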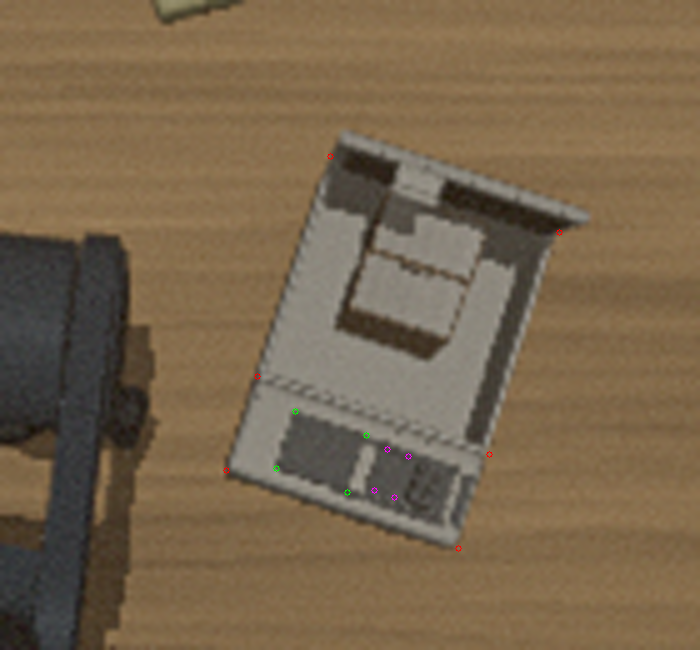

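Side view: the lid edge at (285,230) stands upright, the button is at (335,550) and the fin at (410,495). Top view: the lid edge runs (340,135)–(585,215), the fin has moved aside to (425,480) and the two stored boxes are upright at (420,290). Next I take the matchbox.

```bash
cat >> h.py <<'E'
def tilt(yawz,deg):
    # tool down with z at yawz, then pitched about tool z by deg
    return down(yawz)@Ro.from_rotvec([0,0,np.radians(deg)]).as_matrix()
E
python3 - <<'E'
from h import *
R=tilt(288.2,45);print(R.round(3))
p,r,s=cur()
plan(p,down(288.2));plan(bx(0.06,0,.17),down(288.2))
u=np.array([np.cos(BY),np.sin(BY),0])
for sg in(45,-45):
  R=tilt(288.2,sg);print(sg,'x.u',R[:,0]@u)
E
```

```text
[[ 0.672  0.672  0.312]
 [ 0.221  0.221 -0.95 ]
 [-0.707  0.707  0.   ]]
shift(cur axes) [0. 0. 0.] | shift after turn [0. 0. 0.] | rot [-36.4    0.04  -0.04] | rows>= 0.0 5.0
shift(cur axes) [  83.8   82.4 -152.6] | shift after turn [ 83.8 156.9 -73.9] | rot [-36.4    0.04  -0.04] | rows>= 4.0 5.0
45 x.u 0.7071067811865476
-45 x.u -0.7071067811865476
```

>>> {"fn": "move_arm", "kwargs": {"deltas": [84,0,0,0,-7.28,0,0,84,0,0,0,-7.28,0,0,84,0,0,0,-7.28,0,0,84,0,0,0,-7.28,0,0,84,0,0,0,-7.28,0,0,84,0,39,-18,0,0,0,84,0,39,-18,0,0,0,84,0,39,-18,0,0,0,84,0,39,-20,0,0,0]}}

```text
t: 6.3
tcp_pos: [0.5694, 0.1835, 0.2534]
tool_rot: [0.416, 0.571, -0.417, 0.571]
force: [1.1, -0.2, -0.3]
finger_gap: 0.982
```

>>> {"fn": "move_arm", "kwargs": {"deltas": [84,0,0,0,0,0,-7.5,84,0,0,0,0,0,-7.5,84,0,0,0,0,0,-7.5,84,0,0,0,0,0,-7.5,84,0,0,0,0,0,-7.5,84,0,0,0,0,0,-7.5,84,0,0,0,0,0,0]}}

```text
t: 7.0
tcp_pos: [0.5687, 0.1828, 0.2479]
tool_rot: [0.164, 0.688, -0.605, 0.366]
force: [0.2, 0.4, -1.4]
finger_gap: 0.983
```

Run:
```python
from h import *
st();R=tilt(288.2,-45)
G=bx(.027,0,.009)-np.array([np.cos(BY),np.sin(BY),0])*.022*.707  # TCP inward of grasp point
print(G);plan(G,R);plan(G-R[:,0]*.08,R)
snap('side','s9.png')
```

```text
t 7.0 p [0.5687 0.1828 0.2479] x [-0.679 -0.217 -0.701] z [ 0.306 -0.952 -0.001] q [ 0.17  0.86  0.94 -0.11  2.12  1.41] F [ 0.17  0.38 -1.44] gap 83.9
[0.52227338 0.17157499 0.009     ]
shift(cur axes) [201.5 136.9  -3.3] | shift after turn [202.6 135.3  -3.9] | rot [-0.24 -0.33  0.46] | rows>= 5.0 1.0
shift(cur axes) [121.6 136.2  -3.7] | shift after turn [122.6 135.3  -3.9] | rot [-0.24 -0.33  0.46] | rows>= 3.0 1.0
```

View pics/s9.png

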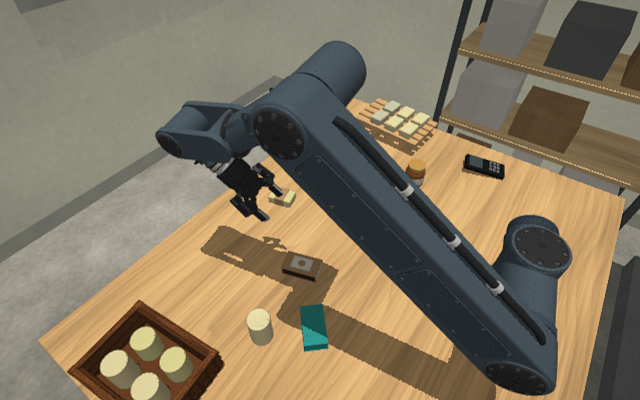

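>>> {"fn": "move_arm", "kwargs": {"deltas": [84,41,46,-1.3,0,0,0.4,84,41,45,-1.3,0,0,0,84,40,45,-1.3,0,0,0,84,0,0,0,0,0,0]}}

```text
t: 7.45
tcp_pos: [0.5709, 0.1891, 0.0975]
tool_rot: [0.164, 0.689, -0.603, 0.367]
force: [-0.9, 0.6, -0.7]
finger_gap: 0.981
```

Run:
```python
from h import *
st();R=tilt(288.2,-45)
G=bx(.027,0,.009)-np.array([np.cos(BY),np.sin(BY),0])*.022*.707
plan(G,R)
s=snap('side','s10.png');cv2.imwrite('pics/s10c.png',cv2.resize(cv2.imread('pics/s10.png')[150:320,220:400],None,fx=4,fy=4,interpolation=2)[:600])
```

```text
t 7.45 p [0.5709 0.1891 0.0975] x [-0.677 -0.217 -0.703] z [ 0.307 -0.952 -0.002] q [ 0.18  1.02  1.   -0.1   1.9   1.44] F [-0.93  0.65 -0.68] gap 83.8
shift(cur axes) [99.  26.6  2. ] | shift after turn [99.1 26.   1.5] | rot [-0.11 -0.31  0.31] | rows>= 2.0 1.0
```

View pics/s10c.png

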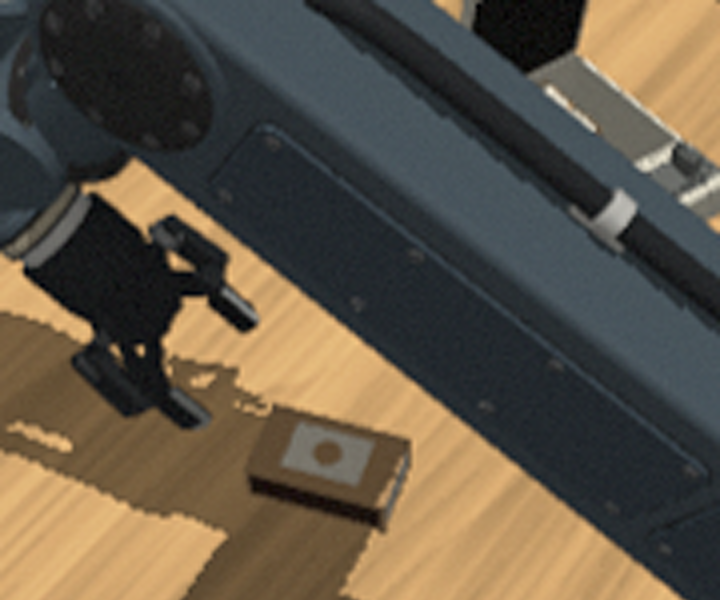

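>>> {"fn": "move_arm", "kwargs": {"deltas": [84,20,26,1.5,0,0,0,84,25,0,0,0,0,0,84,25,0,0,0,0,0,84,19,0,0,0,0,0,84,10,0,0,0,0,0,84,0,0,0,0,0,0]}}

```text
t: 8.1
tcp_pos: [0.528, 0.1736, 0.0181]
tool_rot: [0.169, 0.687, -0.601, 0.372]
force: [-0.1, -0.8, 0.5]
finger_gap: 0.986
```

Run:
```python
from h import *
st();R=tilt(288.2,-45)
G=bx(.027,0,.009)-np.array([np.cos(BY),np.sin(BY),0])*.022*.707
plan(G,R)
s=snap('side','s11.png');cv2.imwrite('pics/s11c.png',cv2.resize(cv2.imread('pics/s11.png')[180:320,220:400],None,fx=4,fy=4,interpolation=2)[:600])
```

```text
t 8.1 p [0.528  0.1736 0.0181] x [-0.666 -0.216 -0.714] z [ 0.308 -0.951  0.   ] q [ 0.17  1.06  1.16 -0.1   1.69  1.46] F [-0.13 -0.84  0.55] gap 84.2
shift(cur axes) [10.7  2.   0.1] | shift after turn [10.7  2.1  0.1] | rot [-0.19 -0.15 -0.58] | rows>= 1.0 1.0
```

View pics/s11c.png

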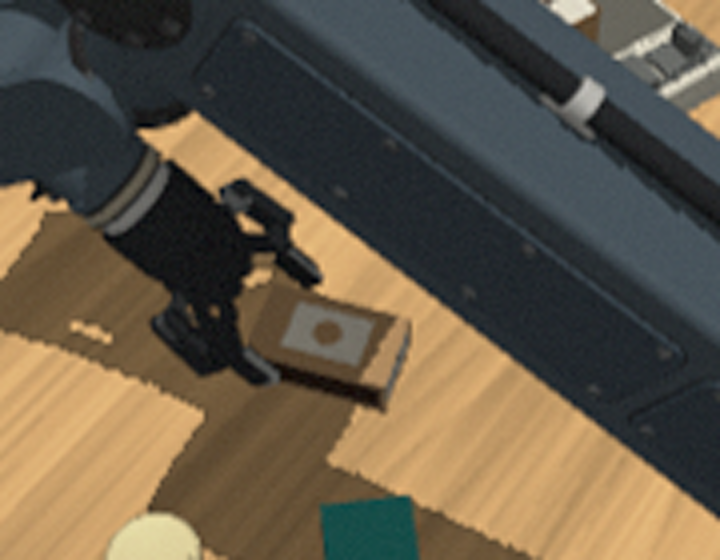

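>>> {"fn": "move_arm", "kwargs": {"deltas": [84,6,1,0,0,0,0,84,4,1,0,0,0,-0.5,84,0,0,0,0,0,0,55,0,0,0,0,0,0,55,0,0,0,0,0,0,55,0,0,0,0,0,0,55,0,0,0,0,0,0], "force": 35}}

```text
t: 8.85
tcp_pos: [0.5221, 0.1722, 0.0066]
tool_rot: [0.165, 0.688, -0.603, 0.369]
force: [-0.1, 0.1, -0.4]
finger_gap: 0.722
```

>>> {"fn": "move_arm", "kwargs": {"deltas": [55,-10,10,0,0,0,0,55,-20,20,0,0,0,0,55,-25,25,0,0,0,0,55,-25,25,0,0,0,0,55,-10,10,0,0,0,0,55,0,0,0,0,0,0]}}

```text
t: 9.45
tcp_pos: [0.6445, 0.2119, 0.0066]
tool_rot: [0.165, 0.687, -0.603, 0.37]
force: [2.5, 0.9, 3.6]
finger_gap: 0.721
```

>>> {"fn": "move_arm", "kwargs": {"deltas": [55,0,0,0,0,0,8,55,0,0,0,0,0,8,55,0,0,0,0,0,8,55,0,0,0,0,0,8,55,0,0,0,0,0,8,55,0,0,0,0,0,8,55,0,0,0,0,0,8,55,0,0,0,0,0,8,55,0,0,0,0,0,8,55,0,0,0,0,0,8]}}

```text
t: 10.45
tcp_pos: [0.6399, 0.2293, 0.0079]
tool_rot: [0.529, 0.497, -0.274, 0.631]
force: [-1.4, -2.1, 5.2]
finger_gap: 0.719
```

>>> {"fn": "move_arm", "kwargs": {"deltas": [55,0,0,0,0,0,8,55,0,0,0,0,0,2,55,0,0,0,0,0,0]}}

```text
t: 10.75
tcp_pos: [0.6395, 0.2373, 0.008]
tool_rot: [0.546, 0.49, -0.249, 0.632]
force: [-0.0, -0.8, 4.4]
finger_gap: 0.72
```

Run:
```python
from h import *
st();p,r,s=cur()
plan(p,tilt(288.2,45))
s=snap('side','s12.png');cv2.imwrite('pics/s12c.png',cv2.resize(cv2.imread('pics/s12.png')[130:330,220:420],None,fx=3,fy=3,interpolation=2)[:600])
```

```text
t 10.75 p [0.6395 0.2373 0.008 ] x [ 0.395  0.221 -0.892] z [ 0.347 -0.935 -0.078] q [0.11 0.84 1.77 1.07 0.2  0.33] F [-0.03 -0.84  4.4 ] gap 61.5
shift(cur axes) [0. 0. 0.] | shift after turn [0. 0. 0.] | rot [-0.84 -4.9  18.5 ] | rows>= 0.0 3.0
```

View pics/s12c.png

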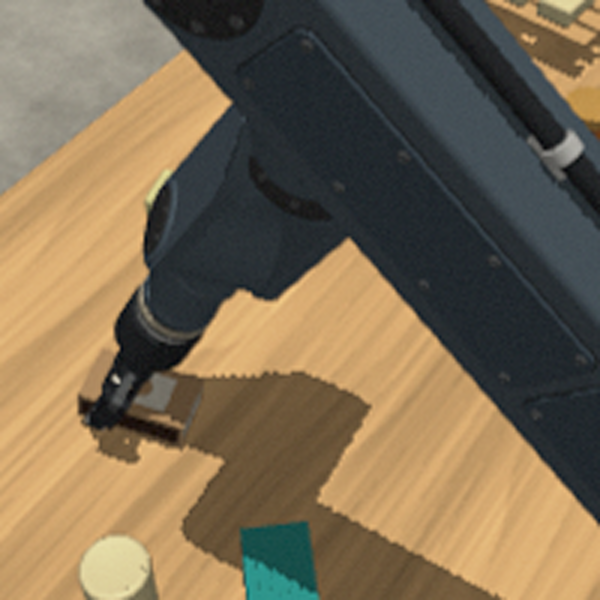

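The lift direction was wrong: I had the sign of tool y reversed, so the box slid outward along the counter, still flat and still gripped. Nothing else was touched. I'll fit the arm geometry quickly so I can choose feasible tilts.

```bash
cat > kin.py <<'E'
import numpy as np
from scipy.optimize import least_squares,minimize_scalar
D=[(.527,1.433,1.181,.258,-.569,.231,np.pi),(.3,1.92,.92,.4099,-.1352,.2115,np.pi),(.41,1.98,.74,.4035,-.1559,.1499,np.pi),(.26,1.83,1.05,.4441,.0715,.2547,np.pi),(.4,1.99,.75,.4176,-.098,.1562,np.pi),(.43,2.01,.69,.4141,-.096,.1367,np.pi),(.86,.94,2.12,.5687,.1828,.2479,0),(1.06,1.16,1.69,.528,.1736,.0181,0),(1.02,1.0,1.9,.5709,.1891,.0975,0)]
def f(P):
    h,L1,L2,L3,d,o=P;e=[]
    for a,b,c,x,y,z,_ in D:
        r=np.sqrt(max(x*x+y*y-d*d,0))
        e+= [o+L1*np.sin(a)+L2*np.sin(a+b)+L3*np.sin(a+b+c)-r,h+L1*np.cos(a)+L2*np.cos(a+b)+L3*np.cos(a+b+c)-z]
    return e
P=least_squares(f,[.15,.45,.4,.25,.11,0]).x
if __name__=='__main__':
    print(P.round(3),np.abs(f(P)).max())
    h,L1,L2,L3,d,o=P
    def ik(r,z,t): # t tilt outward deg from down; r plan radius
        s=np.pi-np.radians(t);rr=np.sqrt(r*r-d*d)-o-L3*np.sin(s);zz=z-h-L3*np.cos(s)
        D2=rr*rr+zz*zz;c=(D2-L1**2-L2**2)/(2*L1*L2)
        if abs(c)>1:return None
        q3=np.arccos(c);q2=np.arctan2(rr,zz)-np.arctan2(L2*np.sin(q3),L1+L2*np.cos(q3));return q2,q3,s-q2-q3
    for r in(.5,.55,.6,.65,.7,.75):
      for z in (.01,.08,.15):
        ok=[t for t in range(-80,90,3) if (k:=ik(r,z,t)) is not None and .12<k[2]<2.55 and -.7<k[0]<2.1 and .27<k[1]<2.4]
        print(r,z,(min(ok),max(ok)) if ok else None)
E
python3 kin.py
python3 - <<'E'
from h import *
s=snap('top','t13.png');cv2.imwrite('pics/t13c.png',cv2.resize(cv2.imread('pics/t13.png')[100:300,180:440],None,fx=3,fy=3,interpolation=2)[:600])
E
```

```text
[ 0.155  0.572  0.383  0.259  0.    -0.046] 0.028617109096311544
0.5 0.01 (-80, 13)
0.5 0.08 (-80, 19)
0.5 0.15 (-80, 28)
0.55 0.01 (-80, 16)
0.55 0.08 (-80, 22)
0.55 0.15 (-80, 28)
0.6 0.01 (-80, 19)
0.6 0.08 (-80, 25)
0.6 0.15 (-74, 31)
0.65 0.01 (-71, 22)
0.65 0.08 (-68, 28)
0.65 0.15 (-62, 34)
0.7 0.01 (-50, 25)
0.7 0.08 (-47, 31)
0.7 0.15 (-44, 37)
0.75 0.01 (-32, 28)
0.75 0.08 (-32, 34)
0.75 0.15 (-26, 40)
```

View pics/t13c.png

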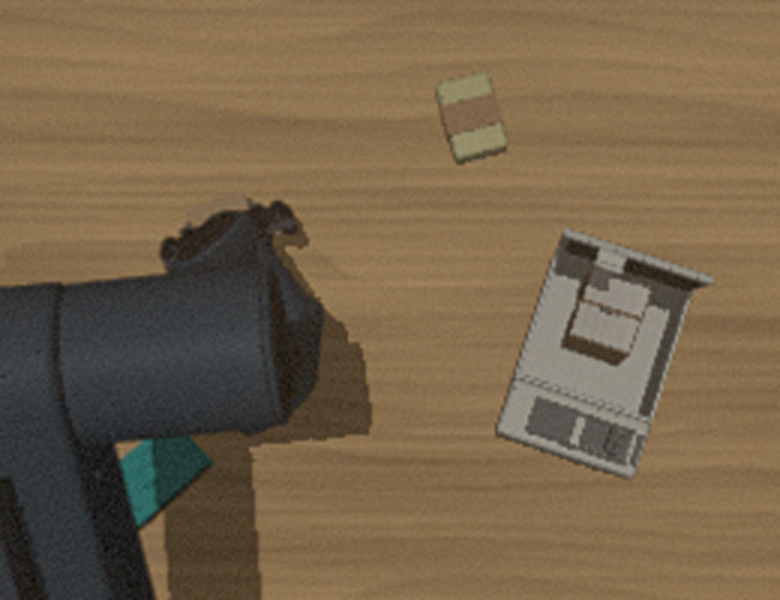

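Run:
```python
from h import *
p,r,s=cur();st()
plan(p+[0,0,.005],down(288.2)); plan(p+[0,0,.005],r)
```

```text
t 10.85 p [0.6395 0.2375 0.0078] x [ 0.394  0.221 -0.892] z [ 0.349 -0.934 -0.078] q [0.11 0.84 1.77 1.06 0.2  0.33] F [-1.13 -1.73  5.46] gap 61.5
shift(cur axes) [-4.5  2.2 -0.4] | shift after turn [-5.  0.  0.] | rot [  1.2   -4.89 -26.41] | rows>= 1.0 4.0
shift(cur axes) [-4.5  2.2 -0.4] | shift after turn [-4.5  2.2 -0.4] | rot [0. 0. 0.] | rows>= 1.0 0.0
```

>>> {"fn": "move_arm", "kwargs": {"deltas": [55,-3,1,0,0,-0.8,-4.4,55,-1,0,0,0,-0.8,-4.4,55,0,0,0,0.2,-0.8,-4.4,55,0,0,0,0.3,-0.8,-4.4,55,0,0,0,0.3,-0.8,-4.4,55,0,0,0,0.3,-0.8,-4.4,55,0,0,0,0,0,0]}}

```text
t: 11.55
tcp_pos: [0.6412, 0.2463, 0.0094]
tool_rot: [0.448, 0.565, -0.371, 0.585]
force: [0.1, -0.9, -1.3]
finger_gap: 0.721
```

Run:
```python
from h import *
p,r,s=cur();st()
t=bx(.035,0,.008);print(t)
plan(t,down(288.2))
```

```text
t 11.55 p [0.6412 0.2463 0.0094] x [ 0.086  0.073 -0.994] z [ 0.329 -0.943 -0.041] q [0.18 0.86 1.48 0.09 0.7  1.35] F [ 0.06 -0.88 -1.32] gap 61.6
[0.54464902 0.17893172 0.008     ]
shift(cur axes) [ -11.8 -112.7   31.8] | shift after turn [   1.4 -112.7   33.8] | rot [ 0.92 -2.38 -5.99] | rows>= 3.0 1.0
```

>>> {"fn": "move_arm", "kwargs": {"deltas": [55,-4,0,0,0.9,-2.4,-6,55,0,-12,4,0,0,0,55,0,-20,6,0,0,0,55,0,-20,6,0,0,0,55,0,-20,6,0,0,0,55,0,-20,6,0,0,0,55,0,-20,6,0,0,0,55,0,0,0,0,0,0]}}

```text
t: 12.35
tcp_pos: [0.538, 0.1765, 0.0126]
tool_rot: [0.413, 0.575, -0.418, 0.57]
force: [-0.1, 0.1, -1.1]
finger_gap: 0.718
```

Run:
```python
from h import *
p,r,s=cur();st()
plan([p[0],p[1],.006],down(288.2))
s=snap('side','s14.png');cv2.imwrite('pics/s14c.png',cv2.resize(cv2.imread('pics/s14.png')[130:330,220:420],None,fx=3,fy=3,interpolation=2)[:600])
```

```text
t 12.35 p [0.538  0.1765 0.0126] x [-0.01  -0.001 -1.   ] z [ 0.31  -0.951 -0.002] q [0.12 0.78 1.72 0.   0.65 1.37] F [-0.05  0.06 -1.15] gap 61.3
shift(cur axes) [6.6 0.1 0. ] | shift after turn [6.6 0.  0. ] | rot [-0.11 -0.14  0.57] | rows>= 1.0 1.0
```

View pics/s14c.png

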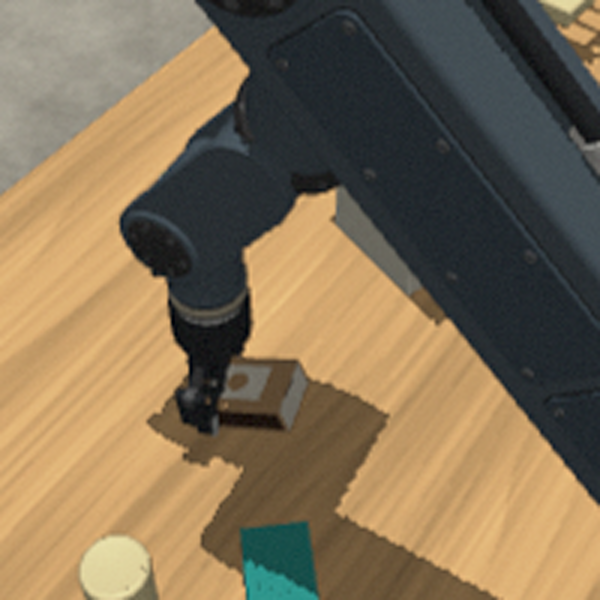

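>>> {"fn": "move_arm", "kwargs": {"deltas": [55,4,0,0,0,0,0,55,3,0,0,0,0,0,84,0,0,0,0,0,0,84,0,0,0,0,0,0,84,0,0,0,0,0,0,84,-30,0,0,0,0,0,84,-50,0,0,0,0,0,84,-50,0,0,0,0,0]}}

```text
t: 13.2
tcp_pos: [0.5431, 0.178, 0.1371]
tool_rot: [0.414, 0.574, -0.416, 0.571]
force: [1.9, 0.1, -0.0]
finger_gap: 0.981
```

>>> {"fn": "move_arm", "kwargs": {"deltas": [84,-20,40,0,0,0,-8,84,0,0,0,0,0,-8,84,0,0,0,0,0,-8,84,0,0,0,0,0,-8,84,0,0,0,0,0,-8,84,0,0,0,0,0,-8,84,0,0,0,0,0,-8,84,0,0,0,0,0,-4,84,0,0,0,0,0,0]}}

```text
t: 14.1
tcp_pos: [0.5725, 0.1875, 0.1465]
tool_rot: [0.083, 0.703, -0.64, 0.297]
force: [0.1, -0.3, -0.2]
finger_gap: 0.989
```

Run:
```python
from h import *
p,r,s=cur();st()
s=snap('side','s15.png');cv2.imwrite('pics/s15c.png',cv2.resize(cv2.imread('pics/s15.png')[130:330,220:420],None,fx=3,fy=3,interpolation=2)[:600])
C=cloud(s);m=(s['depth']>0)&(C[...,2]>.026)&(C[...,2]<.05)&(abs(C[...,0]-.51)<.09)&(abs(C[...,1]-.168)<.07)
P=C[m];print(len(P),cv2.minAreaRect(P[:,:2].astype(np.float32)*1000))
s=snap('top','t15.png')
C=cloud(s);m=(s['depth']>0)&(C[...,2]>.026)&(C[...,2]<.05)&(abs(C[...,0]-.51)<.09)&(abs(C[...,1]-.168)<.07)
P=C[m];print(len(P),cv2.minAreaRect(P[:,:2].astype(np.float32)*1000))
```

```text
t 14.1 p [0.5725 0.1875 0.1465] x [-0.809 -0.265 -0.524] z [ 0.313 -0.95  -0.003] q [ 0.19  1.09  0.84 -0.14  2.22  1.41] F [ 0.14 -0.32 -0.2 ] gap 84.5
717 ((513.0388793945312, 170.04779052734375), (111.3259048461914, 65.5190658569336), 17.541406631469727)
715 ((515.3179931640625, 169.47930908203125), (110.28634643554688, 62.77988052368164), 17.83449363708496)
```

View pics/s15c.png

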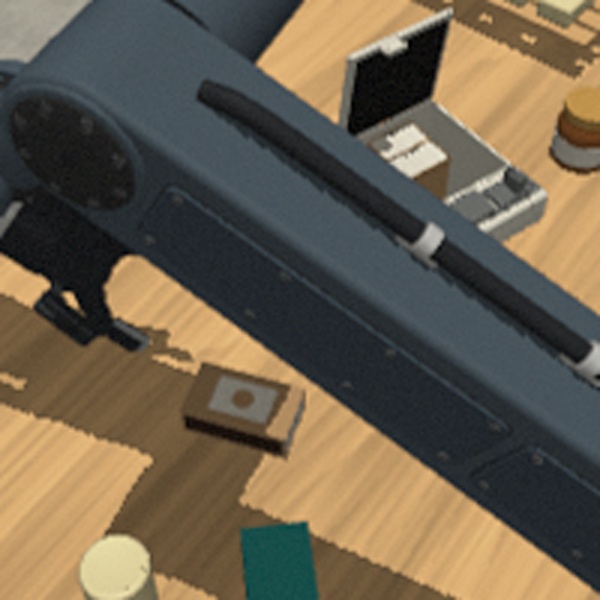

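```bash
sed -i 's/^BO=.*/BO=np.array([.5141,.1698]);BY=np.radians(17.8)/' h.py
python3 - <<'E'
from h import *
R=tilt(287.8,-60);G=bx(.006,0,.010);print(G)
plan(G-R[:,0]*.1,R);plan(G)
E
```

```text
[0.51981278 0.17163417 0.01      ]
shift(cur axes) [20.7 92.7 -0.6] | shift after turn [17.7 93.3 -1.1] | rot [ 0.32  0.29 -1.89] | rows>= 2.0 1.0
shift(cur axes) [120.7  89.4  -1.1] | shift after turn [120.7  89.4  -1.1] | rot [0. 0. 0.] | rows>= 3.0 0.0
```

>>> {"fn": "move_arm", "kwargs": {"deltas": [84,4,20,0,0.3,0.3,-1.9,84,4,25,0,0,0,0,84,4,25,-0.5,0,0,0,84,4,20,-0.5,0,0,0,84,0,0,0,0,0,0]}}

```text
t: 14.7
tcp_pos: [0.602, 0.1981, 0.063]
tool_rot: [0.074, 0.703, -0.646, 0.286]
force: [-0.3, 0.2, -1.2]
finger_gap: 0.986
```

Run:
```python
from h import *
R=tilt(287.8,-60);G=bx(.006,0,.010);st();plan(G,R);plan(G)
s=snap('side','s16.png');cv2.imwrite('pics/s16c.png',cv2.resize(cv2.imread('pics/s16.png')[130:330,220:420],None,fx=3,fy=3,interpolation=2)[:600])
```

```text
t 14.7 p [0.602  0.1981 0.063 ] x [-0.826 -0.265 -0.498] z [ 0.306 -0.952 -0.001] q [ 0.19  1.25  0.68 -0.13  2.25  1.43] F [-0.25  0.22 -1.21] gap 84.2
shift(cur axes) [1.012e+02 2.900e+00 1.000e-01] | shift after turn [1.012e+02 2.700e+00 1.000e-01] | rot [ 0.04 -0.02  0.11] | rows>= 3.0 1.0
shift(cur axes) [1.012e+02 2.900e+00 1.000e-01] | shift after turn [1.012e+02 2.900e+00 1.000e-01] | rot [0. 0. 0.] | rows>= 3.0 0.0
```

View pics/s16c.png

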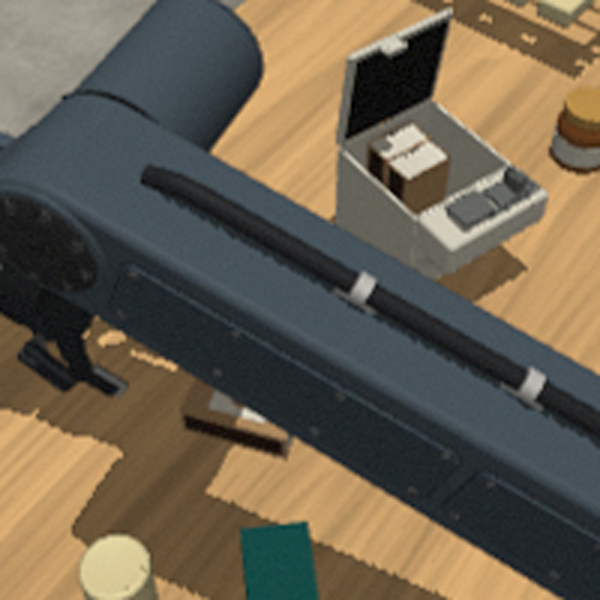

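>>> {"fn": "move_arm", "kwargs": {"deltas": [84,20,1,0,0,0,0,84,25,1,0,0,0,0,84,25,1,0,0,0,0,84,20,0,0,0,0,0,84,10,0,0,0,0,0,84,0,0,0,0,0,0]}}

```text
t: 15.35
tcp_pos: [0.5213, 0.1721, 0.0136]
tool_rot: [0.075, 0.703, -0.646, 0.286]
force: [-0.7, 0.5, -0.2]
finger_gap: 0.983
```

Run:
```python
from h import *
R=tilt(287.8,-60);G=bx(.006,0,.010);st();plan(G,R)
s=snap('side','s17.png');cv2.imwrite('pics/s17c.png',cv2.resize(cv2.imread('pics/s17.png')[180:330,220:400],None,fx=4,fy=4,interpolation=2)[:600])
```

```text
t 15.35 p [0.5213 0.1721 0.0136] x [-0.825 -0.264 -0.5  ] z [ 0.305 -0.952 -0.   ] q [ 0.18  1.2   1.   -0.12  1.98  1.45] F [-0.66  0.46 -0.24] gap 84.0
shift(cur axes) [ 3.1  2.3 -0. ] | shift after turn [ 3.1  2.3 -0. ] | rot [ 0.01 -0.02  0.02] | rows>= 1.0 1.0
```

View pics/s17c.png

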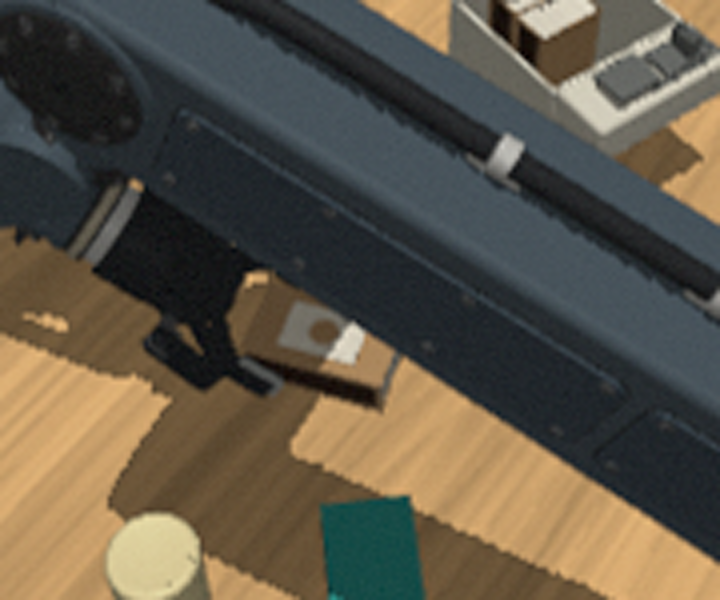

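>>> {"fn": "move_arm", "kwargs": {"deltas": [84,0,2,0,0,0,0,55,0,0,0,0,0,0,55,0,0,0,0,0,0,55,0,0,0,0,0,0,55,0,0,0,0,0,0,55,0,0,0,0,0,0], "force": 45}}

```text
t: 16.0
tcp_pos: [0.5231, 0.1725, 0.0105]
tool_rot: [0.075, 0.703, -0.646, 0.287]
force: [2.2, 0.6, 2.4]
finger_gap: 0.72
```

>>> {"fn": "move_arm", "kwargs": {"deltas": [55,-5,-8.7,0,0,0,0,55,-10,-17.3,0,0,0,0,55,-12.5,-21.7,0,0,0,0,55,-12.5,-21.7,0,0,0,0,55,-12.5,-21.7,0,0,0,0,55,-12.5,-21.7,0,0,0,0,55,0,0,0,0,0,0]}}

```text
t: 16.7
tcp_pos: [0.5242, 0.1729, 0.1449]
tool_rot: [0.078, 0.703, -0.646, 0.289]
force: [0.6, 1.2, -0.8]
finger_gap: 0.721
```

Run:
```python
from h import *
st()
s=snap('side','s18.png');cv2.imwrite('pics/s18c.png',cv2.resize(cv2.imread('pics/s18.png')[130:330,220:420],None,fx=3,fy=3,interpolation=2)[:600])
```

```text
t 16.7 p [0.5242 0.1729 0.1449] x [-0.821 -0.264 -0.506] z [ 0.306 -0.952  0.001] q [ 0.18  1.03  1.02 -0.13  2.13  1.43] F [ 0.57  1.2  -0.83] gap 61.5
```

View pics/s18c.png

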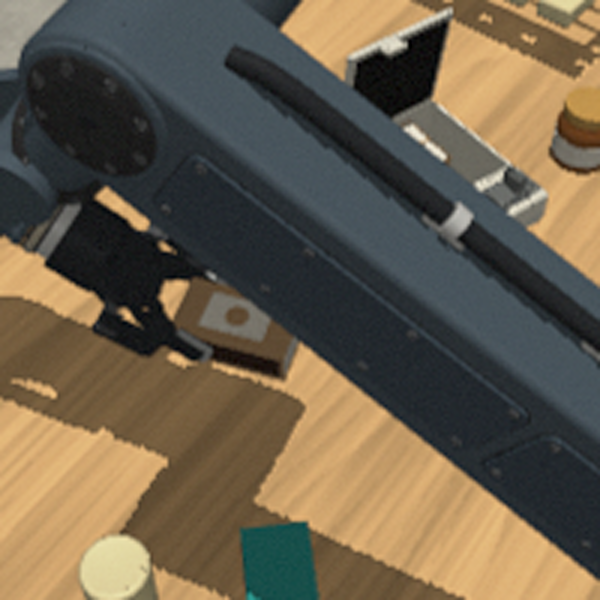

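>>> {"fn": "move_arm", "kwargs": {"deltas": [55,0,0,0,0,0,8,55,0,0,0,0,0,8,55,0,0,0,0,0,8,55,0,0,0,0,0,8,55,0,0,0,0,0,8,55,0,0,0,0,0,8,55,0,0,0,0,0,8,55,0,0,0,0,0,4,55,0,0,0,0,0,0]}}

```text
t: 17.65
tcp_pos: [0.5185, 0.1719, 0.1396]
tool_rot: [0.415, 0.573, -0.418, 0.569]
force: [0.0, 0.2, -1.6]
finger_gap: 0.721
```

Run:
```python
from h import *
st();p,r,s=cur()
u=np.array([np.cos(BY),np.sin(BY),0]);plan(p+u*.1,down(287.8))
s=snap('side','s19.png');cv2.imwrite('pics/s19c.png',cv2.resize(cv2.imread('pics/s19.png')[130:330,220:420],None,fx=3,fy=3,interpolation=2)[:600])
```

```text
t 17.65 p [0.5185 0.1719 0.1396] x [-0.006 -0.    -1.   ] z [ 0.305 -0.952 -0.002] q [0.12 0.55 1.71 0.   0.88 1.38] F [ 0.01  0.17 -1.62] gap 61.6
shift(cur axes) [ -0.6 100.   -0. ] | shift after turn [  0. 100.   0.] | rot [-0.03 -0.09  0.36] | rows>= 2.0 1.0
```

View pics/s19c.png

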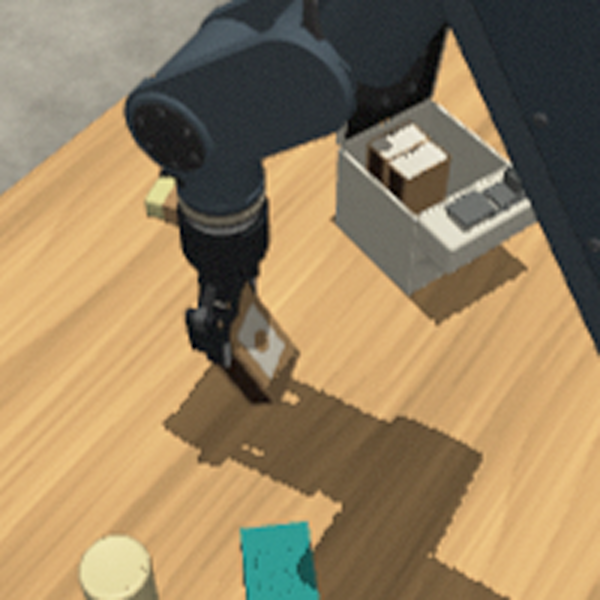

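>>> {"fn": "move_arm", "kwargs": {"deltas": [55,0,25,0,0,0,0,55,0,30,0,0,0,0,55,0,30,0,0,0,0,55,0,25,0,0,0,0,55,0,0,0,0,0,7,55,0,0,0,0,0,7,55,0,0,0,0,0,6,55,0,0,0,0,0,6,55,0,0,0,0,0,0]}}

```text
t: 18.6
tcp_pos: [0.6234, 0.2058, 0.1369]
tool_rot: [0.533, 0.466, -0.28, 0.648]
force: [-1.2, -0.2, -1.5]
finger_gap: 0.722
```

Run:
```python
from h import *
st();p,r,s=cur()
print(np.degrees(np.arccos(-r[2,0])))
s=snap('side','s20.png');cv2.imwrite('pics/s20c.png',cv2.resize(cv2.imread('pics/s20.png')[130:330,220:420],None,fx=3,fy=3,interpolation=2)[:600])
```

```text
t 18.6 p [0.6234 0.2058 0.1369] x [ 0.408  0.134 -0.903] z [ 0.305 -0.952 -0.003] q [0.11 0.58 1.78 0.26 0.35 1.14] F [-1.24 -0.22 -1.48] gap 61.7
25.410540219627464
```

View pics/s20c.png

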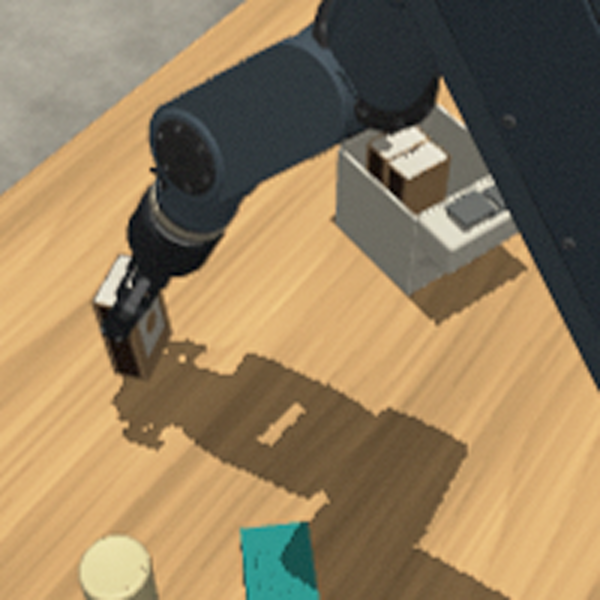

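>>> {"fn": "move_arm", "kwargs": {"deltas": [55,18,-8.6,0,0,0,0,55,18,-8.6,0,0,0,0,55,14,-6.5,0,0,0,0,55,0,0,0,0,0,2,55,0,0,0,0,0,2,55,0,0,0,0,0,0]}}

```text
t: 19.25
tcp_pos: [0.6295, 0.2081, 0.0843]
tool_rot: [0.55, 0.448, -0.256, 0.657]
force: [0.4, -0.3, -1.7]
finger_gap: 0.719
```

Run:
```python
from h import *
st();p,r,s=cur()
print(np.degrees(np.arccos(-r[2,0])), r.T@[0,0,-1])
s=snap('side','s21.png');cv2.imwrite('pics/s21c.png',cv2.resize(cv2.imread('pics/s21.png')[180:300,220:340],None,fx=5,fy=5,interpolation=2)[:600])
```

```text
t 19.25 p [0.6295 0.2081 0.0843] x [ 0.467  0.156 -0.87 ] z [ 0.307 -0.952 -0.005] q [0.1  0.69 1.84 0.78 0.15 0.61] F [ 0.44 -0.31 -1.69] gap 61.4
29.49137518859205 [ 0.87042981 -0.4922631   0.00538333]
```

View pics/s21c.png

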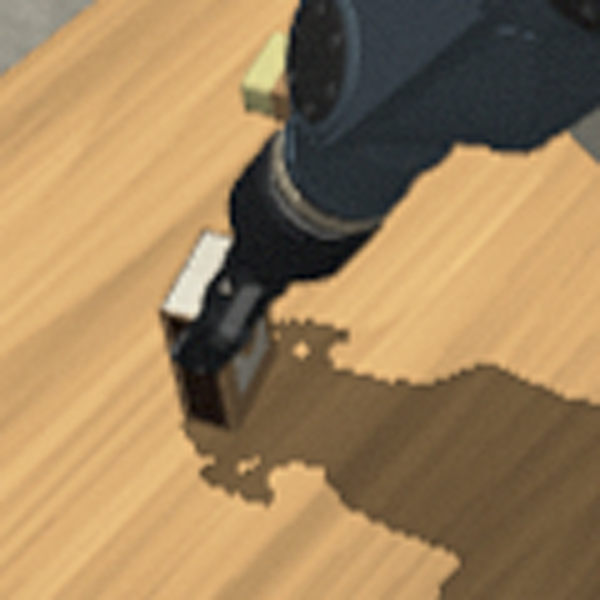

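>>> {"fn": "move_arm", "kwargs": {"deltas": [55,4.4,-2.5,0,0,0,-1.5,55,4.4,-2.5,0,0,0,-1.5,55,4.4,-2.5,0,0,0,0,55,0,0,0,0,0,0]}}

```text
t: 19.7
tcp_pos: [0.6283, 0.2073, 0.0695]
tool_rot: [0.537, 0.462, -0.274, 0.651]
force: [-0.7, 0.6, -1.0]
finger_gap: 0.724
```

Run:
```python
from h import *
st();p,r,s=cur()
print(np.degrees(np.arccos(-r[2,0])), r.T@[0,0,-1])
```

```text
t 19.7 p [0.6283 0.2073 0.0695] x [ 0.424  0.139 -0.895] z [ 0.307 -0.952 -0.003] q [0.11 0.71 1.81 0.52 0.19 0.88] F [-0.73  0.64 -1.02] gap 61.8
26.500548619923954 [ 0.89493009 -0.44619803  0.00273073]
```

>>> {"fn": "move_arm", "kwargs": {"deltas": [55,2.7,-1.3,0,0,0,0,55,2.7,-1.3,0,0,0,0,55,0,0,0,0,0,0]}}

```text
t: 20.0
tcp_pos: [0.6283, 0.2071, 0.0659]
tool_rot: [0.538, 0.46, -0.273, 0.652]
force: [-3.9, -0.9, 9.5]
finger_gap: 0.717
```

Run:
```python
from h import *
st();p,r,s=cur()
print(np.degrees(np.arccos(-r[2,0])), r.T@[0,0,-1])
s=snap('side','s22.png');cv2.imwrite('pics/s22c.png',cv2.resize(cv2.imread('pics/s22.png')[180:300,220:340],None,fx=5,fy=5,interpolation=2)[:600])
C=cloud(s);m=(s['depth']>0)&(abs(C[...,0]-.62)<.08)&(abs(C[...,1]-.2)<.08)&(C[...,2]>.015)
img=s['image'];bright=(img.min(2)>150)&m
P=C[bright];print(len(P),P.mean(0),P.min(0),P.max(0))
c0=P.mean(0);n=np.linalg.svd(P-c0)[2][2];print('normal',n)
```

```text
t 20.0 p [0.6283 0.2071 0.0659] x [ 0.427  0.139 -0.893] z [ 0.307 -0.952 -0.002] q [0.11 0.72 1.82 0.55 0.18 0.84] F [-3.88 -0.9   9.53] gap 61.2
26.68988283467146 [ 0.89345071 -0.44915673  0.00201355]
86 [0.63048742 0.20951653 0.10765214] [0.61265328 0.18156538 0.10375169] [0.64658522 0.23490547 0.11115779]
normal [-0.11105035 -0.02258241 -0.99355818]
```

View pics/s22c.png

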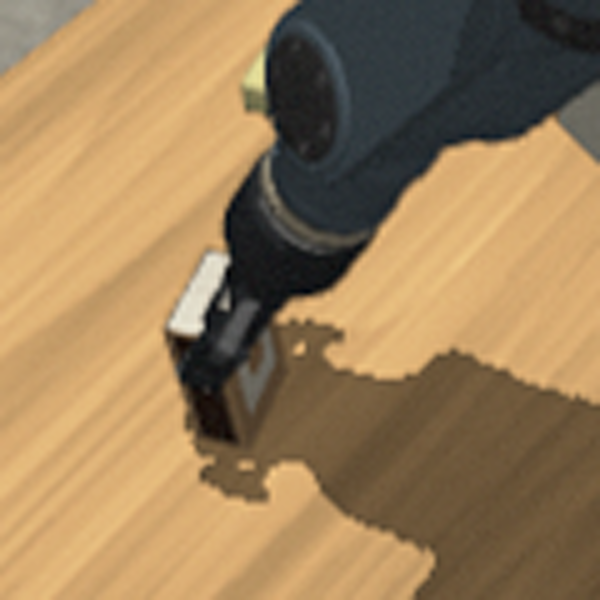

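>>> {"fn": "move_arm", "kwargs": {"deltas": [55,1.8,-0.9,0,0,0,0,55,0.9,-0.4,0,0,0,0,55,0,0,0,0,0,0], "force": 20}}

```text
t: 20.35
tcp_pos: [0.6291, 0.2073, 0.0658]
tool_rot: [0.538, 0.459, -0.272, 0.652]
force: [-9.2, -2.0, 25.0]
finger_gap: 0.722
```

```bash
cat >> h.py <<'E'
def boxtop(n='side'):
    s=snap(n);C=cloud(s);m=(s['depth']>0)&(abs(C[...,0]-.62)<.08)&(abs(C[...,1]-.2)<.08)&(C[...,2]>.09)&(C[...,2]<.125)
    b=(s['image'].min(2)>(150 if n=='side' else 90))&m;P=C[b]
    nn=np.linalg.svd(P-P.mean(0))[2][2];print(n,len(P),P.mean(0).round(4),'normal',nn.round(3),cv2.minAreaRect(P[:,:2].astype(np.float32)*1000))
E
python3 - <<'E'
from h import *
st();boxtop()
E
```

```text
t 20.35 p [0.6291 0.2073 0.0658] x [ 0.431  0.14  -0.892] z [ 0.307 -0.952 -0.001] q [0.11 0.72 1.82 0.57 0.17 0.82] F [-9.18 -2.04 25.03] gap 61.7
side 90 [0.6311 0.2104 0.1084] normal [0.157 0.052 0.986] ((630.9266357421875, 206.73863220214844), (19.493621826171875, 58.222923278808594), 19.0802059173584)
```

>>> {"fn": "move_arm", "kwargs": {"deltas": [55,-1.8,0.9,0,0,0,0,55,0,0,0,0,0,0,66,0,0,0,0,0,0,70,0,0,0,0,0,0,84,0,0,0,0,0,0,84,0,0,0,0,0,0]}}

```text
t: 21.0
tcp_pos: [0.6275, 0.207, 0.0624]
tool_rot: [0.537, 0.462, -0.274, 0.651]
force: [0.3, -0.9, 0.3]
finger_gap: 0.982
```

Run:
```python
from h import *
st();boxtop();p,r,s=cur();print(r.T@[0,0,-1])
s=snap('side','s23.png');cv2.imwrite('pics/s23c.png',cv2.resize(cv2.imread('pics/s23.png')[180:300,220:340],None,fx=5,fy=5,interpolation=2)[:600])
```

```text
t 21.0 p [0.6275 0.207  0.0624] x [ 0.423  0.139 -0.895] z [ 0.307 -0.952 -0.003] q [0.11 0.72 1.82 0.56 0.18 0.84] F [ 0.26 -0.93  0.27] gap 83.9
side 69 [0.626  0.2084 0.1078] normal [0.088 0.005 0.996] ((622.071533203125, 204.0285186767578), (25.060501098632812, 58.661170959472656), 21.563982009887695)
[ 0.8952408  -0.44557524  0.00257259]
```

View pics/s23c.png

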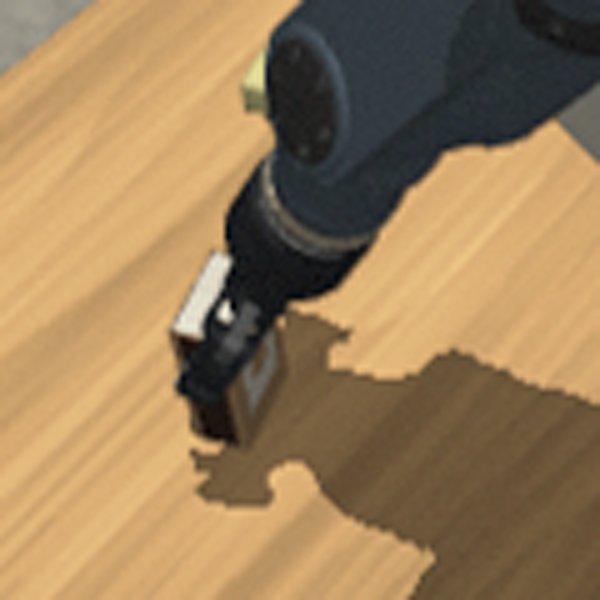

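>>> {"fn": "move_arm", "kwargs": {"deltas": [84,-15,0,0,0,0,0,84,-30,0,0,0,0,0,84,-40,0,0,0,0,0,84,-40,0,0,0,0,0,84,-20,0,0,0,0,-8,84,0,0,0,0,0,-8,84,0,0,0,0,0,-8,84,0,0,0,0,0,0]}}

```text
t: 21.9
tcp_pos: [0.5718, 0.1894, 0.1913]
tool_rot: [0.435, 0.559, -0.395, 0.585]
force: [-0.1, 0.0, -0.3]
finger_gap: 0.984
```

Run:
```python
from h import *
st();boxtop();boxtop('top')
s=snap('side','s24.png');cv2.imwrite('pics/s24c.png',cv2.resize(cv2.imread('pics/s24.png')[130:330,220:420],None,fx=3,fy=3,interpolation=2)[:600])
s=snap('top','t24.png');cv2.imwrite('pics/t24c.png',cv2.resize(cv2.imread('pics/t24.png')[140:260,200:320],None,fx=5,fy=5,interpolation=2)[:600])
```

```text
t 21.9 p [0.5718 0.1894 0.1913] x [ 0.063  0.026 -0.998] z [ 0.31  -0.951 -0.005] q [0.13 0.52 1.58 0.02 0.97 1.37] F [-0.1   0.03 -0.31] gap 84.1
side 109 [0.6214 0.2076 0.1078] normal [ 0.028 -0.001  1.   ] ((620.5567016601562, 204.7630157470703), (25.835317611694336, 56.47385025024414), 18.82044219970703)
top 0 [nan nan nan] normal [0. 0. 1.] ((0.0, 0.0), (0.0, 0.0), 0.0)h.py:66: RuntimeWarning: Mean of empty slice.
  nn=np.linalg.svd(P-P.mean(0))[2][2];print(n,len(P),P.mean(0).round(4),'normal',nn.round(3),cv2.minAreaRect(P[:,:2].astype(np.float32)*1000))
  ret = um.true_divide(
```

View pics/s24c.png

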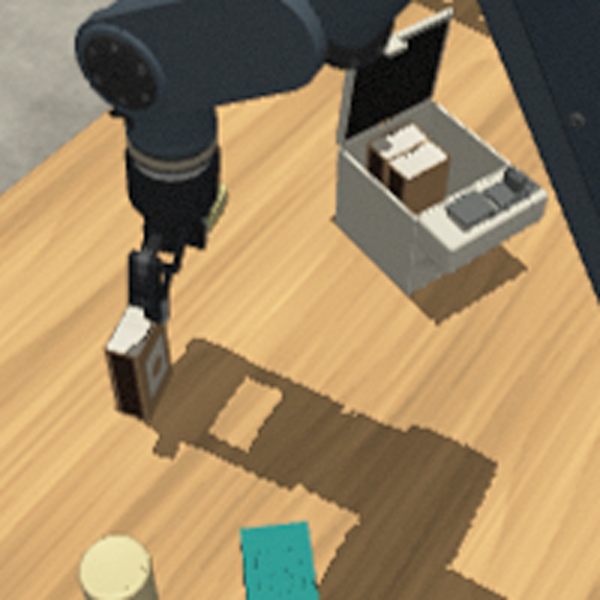

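View pics/t24c.png

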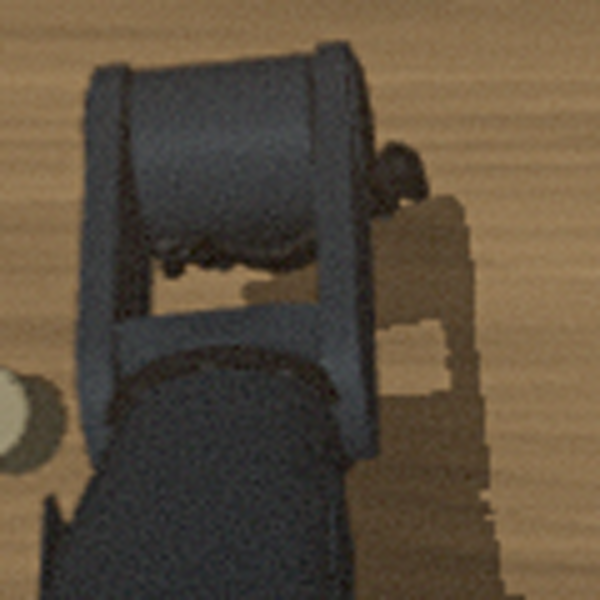

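>>> {"fn": "move_arm", "kwargs": {"deltas": [84,-20,-45,0,0,0,-4,84,-20,-45,0,0,0,0,84,0,-30,0,0,0,0,84,0,0,0,0,0,0]}}

```text
t: 22.5
tcp_pos: [0.4456, 0.1501, 0.2273]
tool_rot: [0.413, 0.577, -0.418, 0.567]
force: [-0.8, 0.9, -0.6]
finger_gap: 0.984
```

```bash
cat >> h.py <<'E'
def boxtop2():
    for n in('side','top'):
        s=snap(n,'bt_%s.png'%n);C=cloud(s);m=(s['depth']>0)&(abs(C[...,0]-.62)<.07)&(abs(C[...,1]-.205)<.07)&(C[...,2]>.1)&(C[...,2]<.122)
        m=cv2.morphologyEx(m.astype(np.uint8),cv2.MORPH_OPEN,np.ones((3,3)))>0
        P=C[m];r=cv2.minAreaRect(P[:,:2].astype(np.float32)*1000);v,u=np.where(m)
        print(n,len(P),'z',np.median(P[:,2]).round(4),'rect',np.round(r[0],1),np.round(r[1],1),round(r[2],1),'px',u.mean(),v.mean())
E
python3 - <<'E'
from h import *
st();boxtop2()
a=cv2.imread('pics/bt_top.png');cv2.imwrite('pics/bt1.png',cv2.resize(a[140:240,200:320],None,fx=5,fy=5,interpolation=2))
a=cv2.imread('pics/bt_side.png');cv2.imwrite('pics/bt2.png',cv2.resize(a[200:300,220:340],None,fx=5,fy=5,interpolation=2))
E
```

```text
t 22.5 p [0.4456 0.1501 0.2273] x [-0.016  0.003 -1.   ] z [ 0.309 -0.951 -0.008] q [0.08 0.33 1.8  0.01 1.02 1.34] F [-0.85  0.88 -0.56] gap 84.0
side 256 z 0.1075 rect [615.5 204.4] [38.2 63.9] 18.3 px 264.6015625 240.41796875
top 272 z 0.1095 rect [617.1 203.8] [38.7 62.9] 18.5 px 259.61764705882354 173.71691176470588
```

View pics/bt1.png

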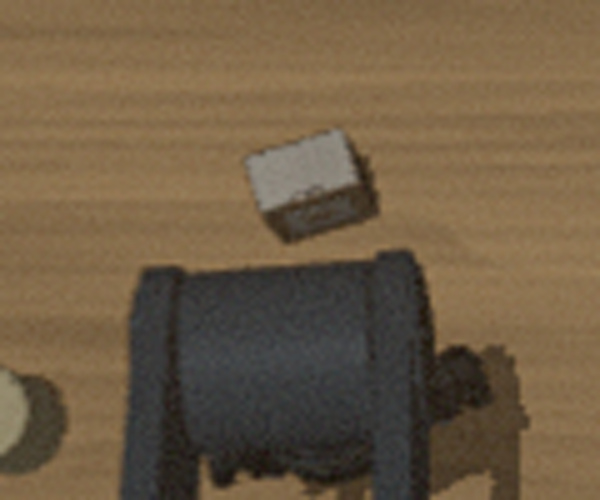

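View pics/bt2.png

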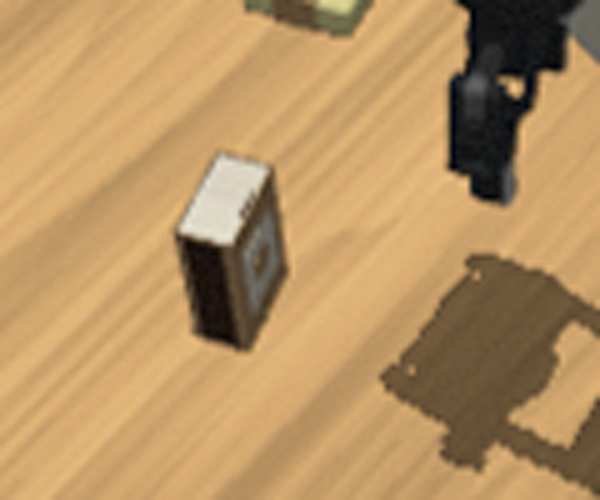

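Both views agree that the box stands upright, centred at (0.616, 0.204) with yaw 18.4° and its top about 0.109 up. It sits at top px (259.6,173.7) and side px (264.6,240.4). I'll regrasp it from above.

Run:
```python
from h import *
plan([.6163,.2041,.2273],down(288.4))
```

```text
shift(cur axes) [ -0.9 173.7   0.4] | shift after turn [  0.5 173.7   1.5] | rot [-0.38 -0.38  0.45] | rows>= 4.0 1.0
```

>>> {"fn": "move_arm", "kwargs": {"deltas": [84,0,40,0,-0.4,-0.4,0.4,84,0,45,0.5,0,0,0,84,0,45,0.5,0,0,0,84,0,43,0.5,0,0,0,84,0,0,0,0,0,0,84,0,0,0,0,0,0]}}

```text
t: 23.2
tcp_pos: [0.6176, 0.2042, 0.2257]
tool_rot: [0.412, 0.574, -0.414, 0.573]
force: [0.5, 0.5, 0.4]
finger_gap: 0.983
```

Run:
```python
from h import *
st();plan([.6163,.2041,.075],down(288.4))
```

```text
t 23.2 p [0.6176 0.2042 0.2257] x [-0.003 -0.001 -1.   ] z [ 0.317 -0.949  0.   ] q [ 0.15  0.57  1.37 -0.    1.21  1.4 ] F [0.49 0.48 0.39] gap 84.0
shift(cur axes) [150.7  -0.8  -0.3] | shift after turn [150.7  -1.2  -0.3] | rot [0.06 0.01 0.17] | rows>= 4.0 1.0
```

>>> {"fn": "move_arm", "kwargs": {"deltas": [84,40,-1,0,0,0,0,84,40,0,0,0,0,0,84,35,0,0,0,0,0,84,25,0,0,0,0,0,84,10,0,0,0,0,0,84,0,0,0,0,0,0]}}

```text
t: 23.8
tcp_pos: [0.614, 0.2031, 0.076]
tool_rot: [0.412, 0.575, -0.415, 0.573]
force: [-0.6, -0.2, 0.3]
finger_gap: 0.983
```

Run:
```python
from h import *
st();plan([.6163,.2041,.075],down(288.4))
s=snap('side','s25.png');cv2.imwrite('pics/s25c.png',cv2.resize(cv2.imread('pics/s25.png')[180:300,220:340],None,fx=5,fy=5,interpolation=2)[:600])
```

```text
t 23.8 p [0.614  0.2031 0.076 ] x [-0.005 -0.002 -1.   ] z [ 0.316 -0.949 -0.   ] q [ 0.15  0.75  1.49 -0.    0.91  1.4 ] F [-0.62 -0.22  0.33] gap 83.9
shift(cur axes) [ 1.   2.4 -0.2] | shift after turn [ 1.   2.4 -0.2] | rot [ 0.04 -0.01  0.3 ] | rows>= 1.0 1.0
```

View pics/s25c.png

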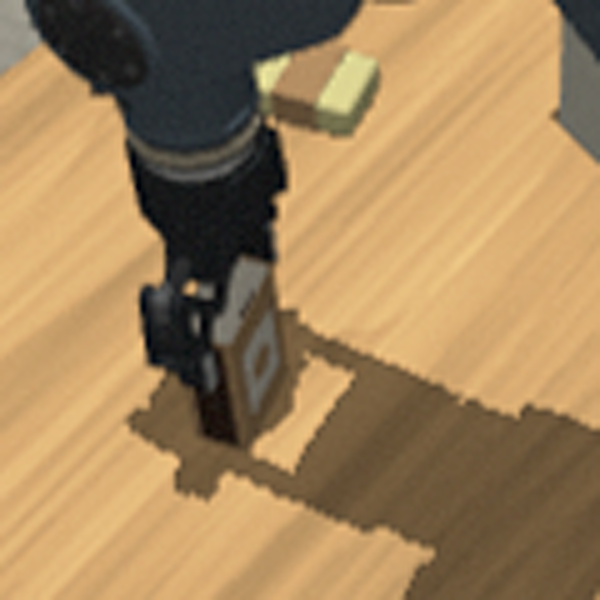

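>>> {"fn": "move_arm", "kwargs": {"deltas": [84,0,1.5,0,0,0,0.3,55,0,0,0,0,0,0,55,0,0,0,0,0,0,55,0,0,0,0,0,0,55,0,0,0,0,0,0,55,0,0,0,0,0,0], "force": 45}}

```text
t: 24.45
tcp_pos: [0.6188, 0.204, 0.0792]
tool_rot: [0.415, 0.572, -0.412, 0.576]
force: [-0.4, -0.9, 6.3]
finger_gap: 0.717
```

>>> {"fn": "move_arm", "kwargs": {"deltas": [55,-10,0,0,0,0,0,55,-30,0,0,0,0,0,55,-40,0,0,0,0,0,55,-45,0,0,0,0,0,55,-45,0,0,0,0,0,55,-30,0,0,0,0,0,55,0,0,0,0,0,0]}}

```text
t: 25.15
tcp_pos: [0.6192, 0.2045, 0.2837]
tool_rot: [0.417, 0.57, -0.409, 0.578]
force: [0.4, 0.1, -0.8]
finger_gap: 0.722
```

Run:
```python
from h import *
st();p,r,s=cur()
plan([*can(-.0365,0,0)[:2],p[2]],down(251.6))
s=snap('side','s26.png');cv2.imwrite('pics/s26c.png',cv2.resize(cv2.imread('pics/s26.png')[130:330,220:420],None,fx=3,fy=3,interpolation=2)[:600])
```

```text
t 25.15 p [0.6192 0.2045 0.2837] x [ 0.015  0.003 -1.   ] z [ 0.317 -0.949  0.002] q [0.15 0.51 1.31 0.   1.31 1.4 ] F [ 0.36  0.12 -0.84] gap 61.6
shift(cur axes) [  -3.1 -247.9  278.9] | shift after turn [  0.  -31.  371.8] | rot [36.86 -0.15 -0.89] | rows>= 6.0 5.0
```

View pics/s26c.png

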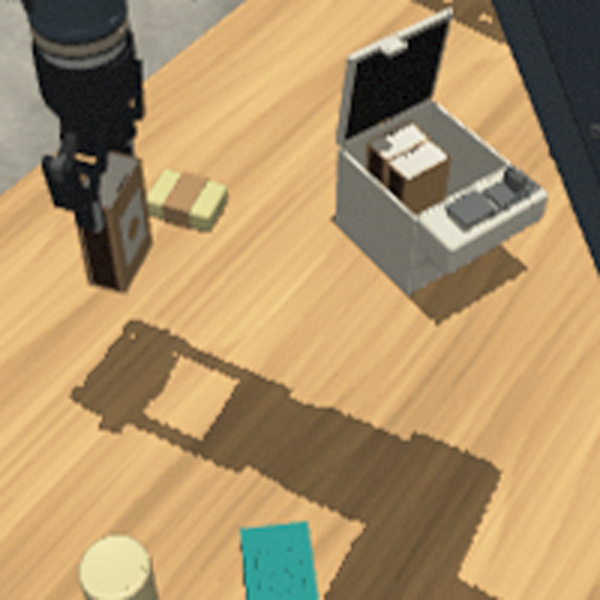

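>>> {"fn": "move_arm", "kwargs": {"deltas": [55,0,0,0,7.4,0,-0.4,55,0,0,0,7.4,0,-0.4,55,0,0,0,7.4,0,0,55,0,0,0,7.4,0,0,55,0,0,0,7.3,0,0,55,0,-15,20,0,0,0,55,0,-16,40,0,0,0,55,0,0,45,0,0,0,55,0,0,45,0,0,0,55,0,0,45,0,0,0]}}

```text
t: 26.2
tcp_pos: [0.5229, 0.0278, 0.2764]
tool_rot: [-0.569, -0.416, 0.578, -0.411]
force: [0.9, -1.5, -1.4]
finger_gap: 0.719
```

>>> {"fn": "move_arm", "kwargs": {"deltas": [55,0,0,45,0,0,0,55,0,0,40,0,0,0,55,0,0,40,0,0,0,55,0,0,30,0,0,0,55,0,0,15,0,0,0,55,0,0,0,0,0,0]}}

```text
t: 26.8
tcp_pos: [0.4699, -0.1336, 0.2776]
tool_rot: [-0.57, -0.415, 0.578, -0.41]
force: [1.0, 0.3, -1.2]
finger_gap: 0.714
```

Run:
```python
from h import *
st();p,r,s=cur()
plan([*can(-.0365,0,0)[:2],p[2]],down(251.6))
s=snap('side','s27.png');cv2.imwrite('pics/s27c.png',cv2.resize(cv2.imread('pics/s27.png')[90:250,290:450],None,fx=3.7,fy=3.7,interpolation=2)[:600])
s=snap('top','t27.png');cv2.imwrite('pics/t27c.png',cv2.resize(cv2.imread('pics/t27.png')[150:280,300:440],None,fx=4,fy=4,interpolation=2)[:600])
```

```text
t 26.8 p [ 0.4699 -0.1336  0.2776] x [-0.014 -0.    -1.   ] z [-0.32  -0.947  0.005] q [-0.5   0.29  1.7  -0.01  1.16  1.4 ] F [ 1.04  0.28 -1.16] gap 61.0
shift(cur axes) [-0.   3.9  3.8] | shift after turn [0.  3.9 3.8] | rot [-0.25  0.26  0.75] | rows>= 1.0 1.0
```

View pics/s27c.png

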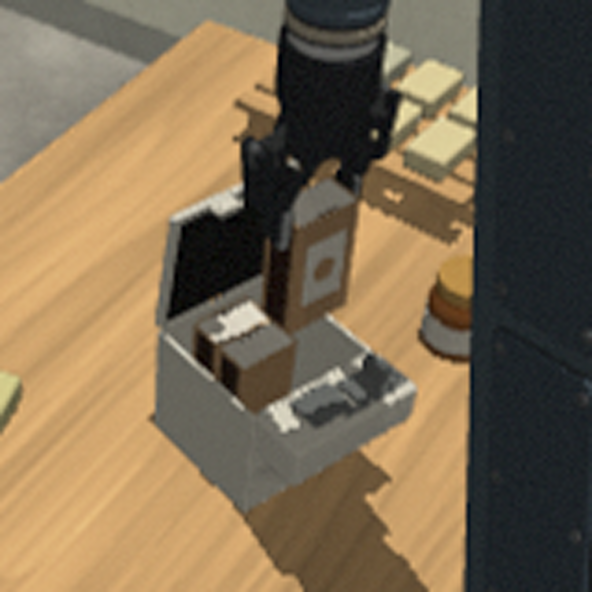

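View pics/t27c.png

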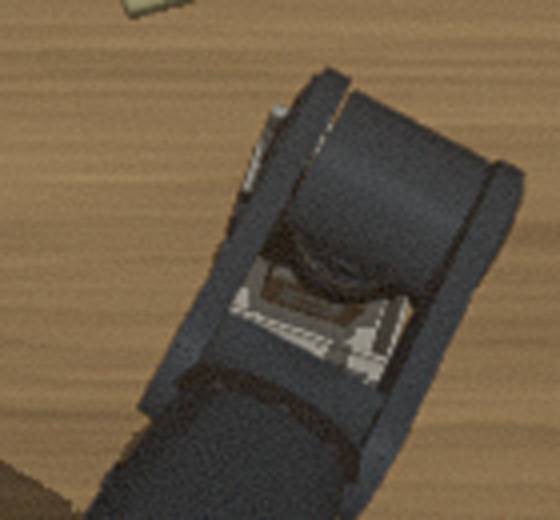

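>>> {"fn": "move_arm", "kwargs": {"deltas": [55,0,5.5,3.8,-0.25,0.25,0.75,55,0,0,0,0,0,0,55,0,0,0,0,0,0]}}

```text
t: 27.2
tcp_pos: [0.4759, -0.1372, 0.2793]
tool_rot: [0.573, 0.414, -0.572, 0.416]
force: [0.4, -0.3, -1.1]
finger_gap: 0.72
```

```bash
cat >> h.py <<'E'
def tocan(P):
    c,s=np.cos(CY),np.sin(CY);d=P[...,:2]-CO
    return np.stack([c*d[...,0]+s*d[...,1],-s*d[...,0]+c*d[...,1],P[...,2]],-1)
E
python3 - <<'E'
from h import *
st();p,r,s=cur();print('tcp can',tocan(p))
s=snap('side');Q=tocan(cloud(s));d=s['depth']>0
m=d&(abs(Q[...,1])<.027)&(Q[...,2]>.205)&(Q[...,2]<.255)&(Q[...,0]>-.08)&(Q[...,0]<-.03)
P=Q[m];print(len(P),P.mean(0));c=P.mean(0);n=np.linalg.svd(P-c)[2][2];print('face normal',n, 'x percentiles',np.percentile(P[:,0],[5,50,95]))
m=d&(Q[...,2]>.16)&(Q[...,2]<.32)&(abs(Q[...,1])<.04)&(Q[...,0]>-.09)&(Q[...,0]<.02)
P=Q[m]
for z in np.arange(.18,.3,.01):
    k=P[abs(P[:,2]-z)<.005]
    if len(k): print(round(z,3),len(k),k.min(0).round(4),k.max(0).round(4))
E
```

```text
t 27.2 p [ 0.4759 -0.1372  0.2793] x [ 0.004 -0.002 -1.   ] z [-0.311 -0.95   0.   ] q [-0.51  0.29  1.69  0.    1.15  1.38] F [ 0.35 -0.27 -1.08] gap 61.5
tcp can [-0.03356088  0.0022945   0.27933943]
157 [-5.46029399e-02  1.99169057e-05  2.30859183e-01]
face normal [-0.99994757 -0.00846388 -0.0057642 ] x percentiles [-0.05653922 -0.05464364 -0.05272177]
0.2 33 [-0.056  -0.027   0.1985] [-0.0188  0.0349  0.2046]
0.21 53 [-0.0566 -0.03    0.2051] [-0.0172  0.0347  0.2148]
0.22 57 [-0.0576 -0.0284  0.2151] [-0.0216  0.0351  0.225 ]
0.23 59 [-0.0578 -0.0301  0.2255] [-0.0216  0.0349  0.235 ]
0.24 56 [-0.0568 -0.0287  0.2353] [-0.0194  0.0358  0.2449]
0.25 66 [-0.0567 -0.0258  0.245 ] [-0.0192  0.0359  0.2549]
0.26 57 [-0.0565 -0.0284  0.2554] [-0.0208  0.0359  0.2649]
0.27 60 [-0.0571 -0.0273  0.2652] [-0.0203  0.0359  0.2747]
0.28 55 [-0.0566 -0.0274  0.2751] [-0.0199  0.0395  0.2846]
0.29 49 [-0.0567 -0.0283  0.2855] [-0.0425  0.0396  0.294 ]
```

Run:
```python
from h import *
s=snap('side');Q=tocan(cloud(s));d=s['depth']>0
m=d&(abs(Q[...,1])<.026)&(Q[...,2]>.07)&(Q[...,2]<.105)&(Q[...,0]>-.04)&(Q[...,0]<.01)
P=Q[m];c=P.mean(0);print('stored2 face',len(P),np.percentile(P[:,0],[10,50,90]))
m=d&(Q[...,2]>.111)&(Q[...,2]<.122)&(abs(Q[...,1])<.04)&(Q[...,0]>-.03)&(Q[...,0]<.07)
P=Q[m];print('stored tops',len(P),P.min(0),P.max(0),np.median(P[:,2]))
m=d&(Q[...,2]>.120)&(Q[...,2]<.136)&(abs(Q[...,1])<.08)&(Q[...,0]<-.05)&(Q[...,0]>-.14)
P=Q[m];print('deck',len(P),np.percentile(P[:,0],[1,99]),np.percentile(P[:,1],[1,99]),np.median(P[:,2]))
```

```text
stored2 face 84 [-0.01315143 -0.01140473 -0.00963187]
stored tops 319 [-0.01363957 -0.03934914  0.11106623] [0.06534849 0.03958027 0.12197545] 0.11387401699132374
deck 473 [-0.12569194 -0.05525932] [-0.06583119  0.06959759] 0.12839272592411952
```

>>> {"fn": "move_arm", "kwargs": {"deltas": [55,20,-1,1.5,0,0,0,55,30,0,0,0,0,0,55,25,0,0,0,0,0,55,20,0,0,0,0,0,55,20,0,0,0,0,0,55,0,0,0,0,0,0]}}

```text
t: 27.9
tcp_pos: [0.4731, -0.1381, 0.1624]
tool_rot: [-0.573, -0.415, 0.573, -0.414]
force: [0.4, 0.3, -1.0]
finger_gap: 0.718
```

Run:
```python
from h import *
st();p,r,s=cur();print('tcp can',tocan(p))
s=snap('side','s28.png');cv2.imwrite('pics/s28c.png',cv2.resize(cv2.imread('pics/s28.png')[110:240,310:440],None,fx=4.5,fy=4.5,interpolation=2)[:600])
```

```text
t 27.9 p [ 0.4731 -0.1381  0.1624] x [-0.001  0.001 -1.   ] z [-0.312 -0.95  -0.001] q [-0.51  0.46  1.83  0.    0.86  1.38] F [ 0.37  0.35 -0.96] gap 61.3
tcp can [-0.03587921  0.00058448  0.16236162]
```

View pics/s28c.png

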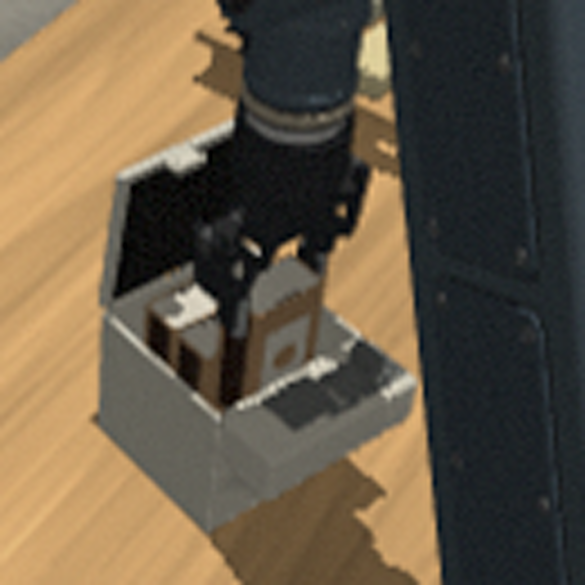

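>>> {"fn": "move_arm", "kwargs": {"deltas": [55,15,2,0,0,0,0,55,20,0,0,0,0,0,55,15,0,0,0,0,0,55,12,0,0,0,0,0,55,8,0,0,0,0,0,55,3,0,0,0,0,0,55,0,0,0,0,0,0]}}

```text
t: 28.65
tcp_pos: [0.4771, -0.1401, 0.0915]
tool_rot: [0.574, 0.413, -0.572, 0.416]
force: [-0.1, -0.5, -1.3]
finger_gap: 0.717
```

Run:
```python
from h import *
st();p,r,s=cur();print('tcp can',tocan(p))
```

```text
t 28.65 p [ 0.4771 -0.1401  0.0915] x [ 0.004 -0.002 -1.   ] z [-0.312 -0.95   0.001] q [-0.51  0.59  1.87  0.    0.68  1.38] F [-0.05 -0.5  -1.32] gap 61.2
tcp can [-3.14835299e-02 -3.70731209e-05  9.15411864e-02]
```

>>> {"fn": "move_arm", "kwargs": {"deltas": [55,3,-1,0,0,0,0,55,2,-1,0,0,0,0,55,0,0,0,0,0,0]}}

```text
t: 28.95
tcp_pos: [0.4748, -0.1393, 0.0865]
tool_rot: [0.573, 0.413, -0.572, 0.416]
force: [-0.1, -0.2, -1.0]
finger_gap: 0.716
```

>>> {"fn": "move_arm", "kwargs": {"deltas": [55,1.5,0,0,0,0,0,55,0,0,0,0,0,0]}}

```text
t: 29.15
tcp_pos: [0.4752, -0.1395, 0.0852]
tool_rot: [0.574, 0.413, -0.572, 0.416]
force: [-0.2, -0.6, 0.7]
finger_gap: 0.72
```

>>> {"fn": "move_arm", "kwargs": {"deltas": [55,1,0,0,0,0,0,55,0,0,0,0,0,0]}}

```text
t: 29.35
tcp_pos: [0.4752, -0.1395, 0.0852]
tool_rot: [0.574, 0.413, -0.572, 0.416]
force: [-2.3, 0.5, 10.0]
finger_gap: 0.717
```

Contact at 10 N with the box bottom on the floor. Releasing.

>>> {"fn": "move_arm", "kwargs": {"deltas": [66,-0.5,0,0,0,0,0,72,0,0,0,0,0,0,78,0,0,0,0,0,0,78,0,0,0,0,0,0,78,-20,0,0,0,0,0,78,-40,0,0,0,0,0,78,-45,0,0,0,0,0,78,-45,0,0,0,0,0,78,-45,0,0,0,0,0,40,0,0,0,0,0,0]}}

```text
t: 30.35
tcp_pos: [0.4778, -0.1408, 0.2855]
tool_rot: [0.576, 0.409, -0.57, 0.421]
force: [1.2, -0.0, 0.0]
finger_gap: 0.765
```

Run:
```python
from h import *
st();p,r,s=cur();print('tcp can',tocan(p))
s=snap('side','s29.png');cv2.imwrite('pics/s29c.png',cv2.resize(cv2.imread('pics/s29.png')[110:240,310:440],None,fx=4.5,fy=4.5,interpolation=2)[:600])
Q=tocan(cloud(s));d=s['depth']>0
m=d&(Q[...,2]>.109)&(Q[...,2]<.124)&(abs(Q[...,1])<.045)&(Q[...,0]>-.06)&(Q[...,0]<-.0)
P=Q[m];print(len(P),P.min(0),P.max(0),np.median(P,0))
```

```text
t 30.35 p [ 0.4778 -0.1408  0.2855] x [ 0.016 -0.009 -1.   ] z [-0.312 -0.95   0.003] q [-0.51  0.28  1.69  0.    1.15  1.38] F [ 1.2  -0.03  0.02] gap 65.3
tcp can [-0.03061564 -0.00048115  0.2855426 ]
243 [-0.05736337 -0.0307502   0.10912781] [-0.00033523  0.03372198  0.11781337] [-0.03010536  0.00221707  0.11344504]
```

View pics/s29c.png

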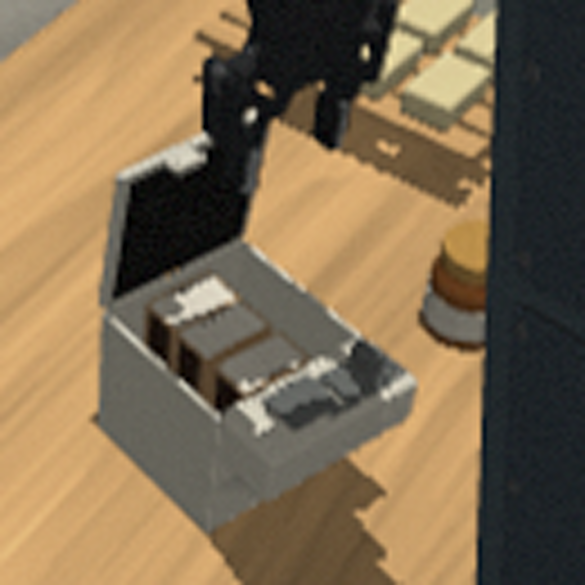

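The side view shows three box tops at one height, (200,300), (225,330) and (260,365), so the matchbox is standing in place. Now I'll take the closed fingers over and behind the lid.

>>> {"fn": "move_arm", "kwargs": {"deltas": [0,-40,0,0,0,0,0,0,-40,0,-6,0,0,-1,0,0,45,-6,0,0,0,0,0,45,0,0,0,0,0,0,45,0,0,0,0,0,0,0,0,0,0,0]}}

```text
t: 31.0
tcp_pos: [0.6095, -0.1713, 0.3529]
tool_rot: [-0.569, -0.419, 0.576, -0.41]
force: [-0.8, 1.2, -0.4]
finger_gap: -0.006
```

Run:
```python
from h import *
st();p,r,s=cur();print('tcp can',tocan(p));plan(can(.102,.012,.225),down(251.6))
s=snap('side','s30.png');cv2.imwrite('pics/s30c.png',cv2.resize(cv2.imread('pics/s30.png')[60:240,300:480],None,fx=3.3,fy=3.3,interpolation=2)[:600])
Q=tocan(cloud(s));d=s['depth']>0
m=d&(Q[...,2]>.16)&(Q[...,2]<.275)&(abs(Q[...,1])<.075)&(Q[...,0]>.03)&(Q[...,0]<.09);P=Q[m]
for z in(.18,.2,.22,.24,.255,.265):
    k=P[abs(P[:,2]-z)<.006]
    if len(k):print(z,len(k),np.percentile(k[:,0],[5,50,95]).round(4))
```

```text
t 31.0 p [ 0.6095 -0.1713  0.3529] x [-0.015  0.005 -1.   ] z [-0.312 -0.95   0.   ] q [-0.45  0.44  1.24 -0.    1.48  1.44] F [-0.77  1.16 -0.36] gap -0.5
tcp can [0.10393229 0.01215821 0.3528767 ]
shift(cur axes) [1.279e+02 1.000e-01 1.000e-01] | shift after turn [127.9  -1.9   0.2] | rot [0.19 0.01 0.91] | rows>= 3.0 1.0
0.18 78 [0.0531 0.0549 0.0587]
0.2 78 [0.0503 0.0526 0.0569]
0.22 84 [0.0478 0.05   0.0534]
0.24 77 [0.046 0.048 0.052]
0.255 150 [0.0389 0.0486 0.0536]
0.265 69 [0.0312 0.0488 0.0537]
```

View pics/s30c.png

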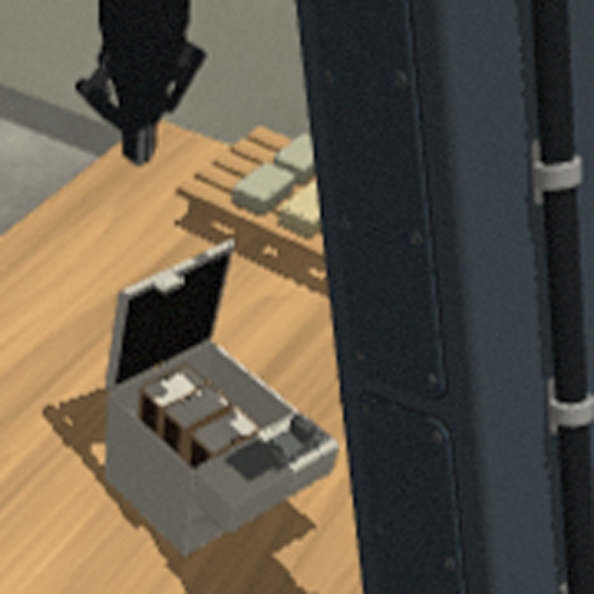

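>>> {"fn": "move_arm", "kwargs": {"deltas": [0,45,0,0,0,0,0.9,0,45,0,0,0,0,0,0,25,0,0,0,0,0,0,0,0,0,0,0,0]}}

```text
t: 31.45
tcp_pos: [0.6007, -0.1674, 0.2371]
tool_rot: [-0.571, -0.418, 0.575, -0.411]
force: [-0.8, -0.4, -0.0]
finger_gap: 0.004
```

Run:
```python
from h import *
st();p,r,s=cur();print('tcp can',tocan(p));plan(can(.070,.012,.236),down(251.6))
```

```text
t 31.45 p [ 0.6007 -0.1674  0.2371] x [-0.01   0.004 -1.   ] z [-0.313 -0.95  -0.001] q [-0.45  0.52  1.42 -0.    1.21  1.44] F [-0.77 -0.37 -0.03] gap 0.3
tcp can [0.09444427 0.01303441 0.23705527]
shift(cur axes) [  1.3 -24.4   1. ] | shift after turn [  1.1 -24.4   1. ] | rot [ 0.19 -0.06  0.62] | rows>= 1.0 1.0
```

>>> {"fn": "move_arm", "kwargs": {"deltas": [0,0,-12,0,0,0,0.6,0,0,-12,0,0,0,0,0,2.5,-13.5,0,0,0,0,0,2.5,-13.5,0,0,0,0,0,4.5,-10,0,0,0,0,0,4.5,-10,0,0,0,0,0,6.5,-9,0,0,0,0,0,6.5,-9,0,0,0,0,0,0,0,0,0,0,0]}}

```text
t: 32.35
tcp_pos: [0.5191, -0.1409, 0.2133]
tool_rot: [0.575, 0.412, -0.571, 0.417]
force: [0.1, 0.3, 0.9]
finger_gap: -0.003
```

Run:
```python
from h import *
st();p,r,s=cur();print('tcp can',tocan(p));plan(can(-.0094,.012,.195),down(251.6))
s=snap('side','s31.png');cv2.imwrite('pics/s31c.png',cv2.resize(cv2.imread('pics/s31.png')[60:240,300:480],None,fx=3.3,fy=3.3,interpolation=2)[:600])
```

```text
t 32.35 p [ 0.5191 -0.1409  0.2133] x [ 0.008 -0.003 -1.   ] z [-0.312 -0.95   0.   ] q [-0.47  0.43  1.68  0.    1.02  1.41] F [0.12 0.35 0.89] gap -0.2
tcp can [0.00862124 0.01241244 0.21327091]
shift(cur axes) [ 18.1 -18.2   0.3] | shift after turn [ 18.3 -18.    0.4] | rot [ 0.2   0.01 -0.5 ] | rows>= 1.0 1.0
```

View pics/s31c.png

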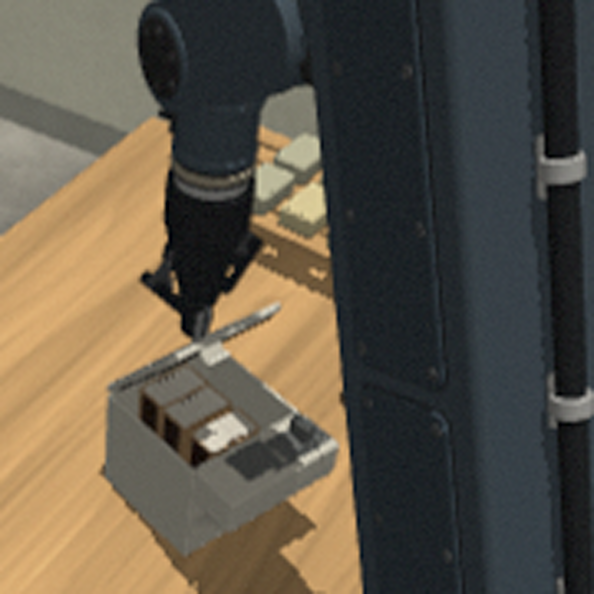

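>>> {"fn": "move_arm", "kwargs": {"deltas": [0,9,-9,0,0,0,-0.5,0,9,-9,0,0,0,0,0,10,-7,0,0,0,0,0,10,-6,0,0,0,0,0,10,-6,0,0,0,0,0,9,-6,0,0,0,0,0,5,-6,0,0,0,0,0,0,0,0,0,0,0]}}

```text
t: 33.2
tcp_pos: [0.4734, -0.126, 0.1514]
tool_rot: [0.573, 0.414, -0.573, 0.415]
force: [-0.5, 0.3, 1.5]
finger_gap: -0.001
```

Run:
```python
from h import *
st();p,r,s=cur();print('tcp can',tocan(p));plan(can(-.048,.012,.134),down(251.6))
s=snap('side','s32.png');cv2.imwrite('pics/s32c.png',cv2.resize(cv2.imread('pics/s32.png')[60:240,300:480],None,fx=3.3,fy=3.3,interpolation=2)[:600])
```

```text
t 33.2 p [ 0.4734 -0.126   0.1514] x [ 0. -0. -1.] z [-0.312 -0.95   0.   ] q [-0.49  0.47  1.85 -0.    0.82  1.4 ] F [-0.46  0.26  1.53] gap -0.1
tcp can [-0.03945969  0.01218789  0.15136986]
shift(cur axes) [17.4 -8.5  0.2] | shift after turn [17.4 -8.5  0.2] | rot [ 0.2   0.01 -0.03] | rows>= 1.0 1.0
```

View pics/s32c.png

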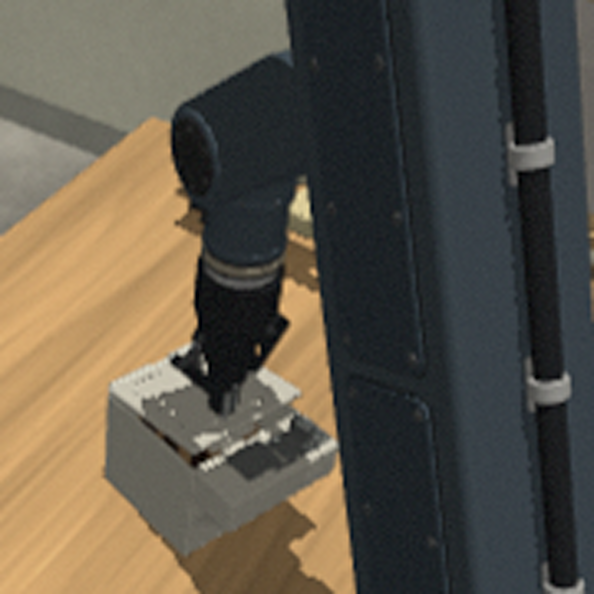

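>>> {"fn": "move_arm", "kwargs": {"deltas": [0,2,-4,0,0,0,0,0,3,-4,0,0,0,0,0,4,0,0,0,0,0,0,4,0,0,0,0,0,0,3,0,0,0,0,0,0,2,0,0,0,0,0,0,0,0,0,0,0,0]}}

```text
t: 33.95
tcp_pos: [0.4673, -0.1241, 0.134]
tool_rot: [0.573, 0.414, -0.572, 0.416]
force: [-1.3, 1.1, 1.9]
finger_gap: 0.0
```

Run:
```python
from h import *
st();p,r,s=cur();print('tcp can',tocan(p))
```

```text
t 33.95 p [ 0.4673 -0.1241  0.134 ] x [ 0.003 -0.001 -1.   ] z [-0.312 -0.95   0.   ] q [-0.49  0.5   1.88  0.    0.77  1.4 ] F [-1.27  1.09  1.91] gap 0.0
tcp can [-0.04585091  0.01202586  0.13398564]
```

Down at lid height with only 1.9 N, which suggests it has caught. I'll press another 2 mm to be sure.

>>> {"fn": "move_arm", "kwargs": {"deltas": [0,1.5,0,0,0,0,0,0,1,0,0,0,0,0,0,0,0,0,0,0,0]}}

```text
t: 34.25
tcp_pos: [0.4673, -0.1241, 0.1327]
tool_rot: [0.573, 0.413, -0.572, 0.416]
force: [-3.0, 1.5, 11.5]
finger_gap: -0.004
```

>>> {"fn": "move_arm", "kwargs": {"deltas": [0,-10,0,0,0,0,0,0,-20,0,0,0,0,0,30,-40,0,20,0,0,0,30,0,0,0,0,0,0]}}

```text
t: 34.65
tcp_pos: [0.4642, -0.1462, 0.2061]
tool_rot: [0.575, 0.409, -0.571, 0.42]
force: [1.0, 0.1, 0.3]
finger_gap: 0.331
```

Run:
```python
from h import *
st();p,r,s=cur();print('tcp can',tocan(p));plan(can(-.097,-.038,.149),down(251.6))
s=snap('side','s33.png');cv2.imwrite('pics/s33c.png',cv2.resize(cv2.imread('pics/s33.png')[90:240,300:450],None,fx=4,fy=4,interpolation=2)[:600])
```

```text
t 34.65 p [ 0.4642 -0.1462  0.2061] x [ 0.014 -0.008 -1.   ] z [-0.313 -0.95   0.004] q [-0.54  0.37  1.81 -0.    0.94  1.35] F [0.96 0.06 0.33] gap 28.3
tcp can [-0.04180162 -0.00992882  0.20614978]
shift(cur axes) [ 56.4 -56.1  27.7] | shift after turn [ 57.1 -55.2  28.1] | rot [ 0.14  0.21 -0.89] | rows>= 2.0 1.0
```

View pics/s33c.png

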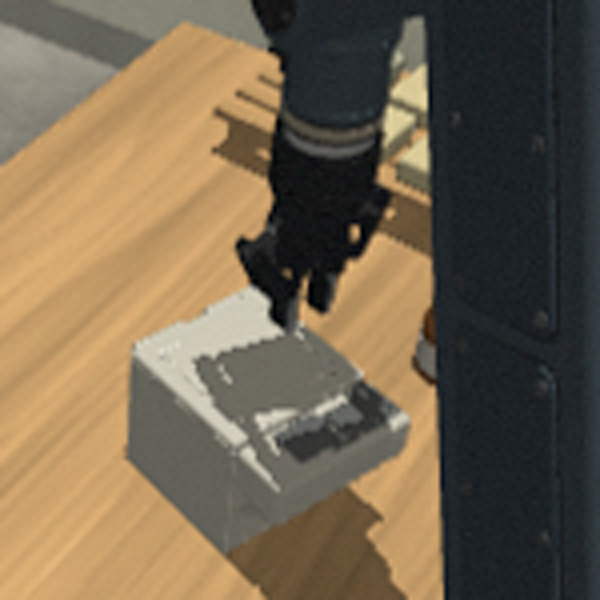

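The side view shows the lid shut and staying flat, with its front edge at (250,430)–(360,380). Now I'll return the tab.

>>> {"fn": "move_arm", "kwargs": {"deltas": [30,0,-28,14,0,0,-0.9,30,0,-28,14,0,0,0,30,25,0,0,0,0,0,30,0,0,0,0,0,0]}}

```text
t: 35.1
tcp_pos: [0.3963, -0.1506, 0.1749]
tool_rot: [-0.57, -0.42, 0.576, -0.409]
force: [0.1, -0.4, -0.7]
finger_gap: 0.355
```

Run:
```python
from h import *
st();p,r,s=cur();print('tcp can',tocan(p));plan(can(-.097,-.038,.149),down(251.6))
```

```text
t 35.1 p [ 0.3963 -0.1506  0.1749] x [-0.016  0.007 -1.   ] z [-0.313 -0.95  -0.002] q [-0.63  0.36  1.97 -0.01  0.83  1.27] F [ 0.11 -0.4  -0.74] gap 30.3
tcp can [-0.10483307 -0.03553004  0.1749425 ]
shift(cur axes) [25.8  8.3  2.5] | shift after turn [25.9  7.8  2.5] | rot [ 0.14 -0.09  1.01] | rows>= 1.0 1.0
```

>>> {"fn": "move_arm", "kwargs": {"deltas": [30,0,8,2.5,0,0,1,30,13,0,0,0,0,0,30,12.5,0,0,0,0,0,30,0,0,0,0,0,0]}}

```text
t: 35.5
tcp_pos: [0.4064, -0.1572, 0.1509]
tool_rot: [0.574, 0.413, -0.572, 0.416]
force: [-0.2, 0.6, 0.1]
finger_gap: 0.346
```

>>> {"fn": "move_arm", "kwargs": {"deltas": [5,0,0,0,0,0,0,5,0,0,0,0,0,0,5,0,0,0,0,0,0,5,0,0,0,0,0,0], "force": 20}}

```text
t: 35.9
tcp_pos: [0.4069, -0.157, 0.1521]
tool_rot: [0.575, 0.412, -0.571, 0.417]
force: [2.9, 4.2, 0.6]
finger_gap: 0.133
```

Run:
```python
from h import *
st();p,r,s=cur();print('tcp can',tocan(p))
```

```text
t 35.9 p [ 0.4069 -0.157   0.1521] x [ 0.008 -0.003 -1.   ] z [-0.313 -0.95   0.   ] q [-0.63  0.41  1.98  0.    0.74  1.26] F [2.94 4.2  0.6 ] gap 11.3
tcp can [-0.09281353 -0.0382442   0.15206137]
```

>>> {"fn": "move_arm", "kwargs": {"deltas": [5,0,0,-4,0,0,0,5,0,0,-5,0,0,0,5,0,0,-5,0,0,0,5,0,0,-5,0,0,0,5,0,0,-2,0,0,0,5,0,0,0,0,0,0]}}

```text
t: 36.5
tcp_pos: [0.4133, -0.1378, 0.152]
tool_rot: [0.574, 0.412, -0.571, 0.418]
force: [0.7, -3.4, 6.2]
finger_gap: 0.127
```

Run:
```python
from h import *
st();p,r,s=cur();print('tcp can',tocan(p))
```

```text
t 36.5 p [ 0.4133 -0.1378  0.152 ] x [ 0.008 -0.005 -1.   ] z [-0.311 -0.95   0.002] q [-0.58  0.41  1.98  0.    0.74  1.31] F [ 0.75 -3.37  6.24] gap 10.9
tcp can [-0.09277053 -0.01802794  0.1519882 ]
```

>>> {"fn": "move_arm", "kwargs": {"deltas": [5,0,0,-1,0,0,0,5,0,0,0,0,0,0,30,0,0,0,0,0,0,30,0,0,0,0,0,0,30,-20,0,0,0,0,0,30,-45,0,0,0,0,0,30,-45,0,-30,0,0,0,30,0,0,-50,0,0,0,30,0,0,-50,0,0,0,30,0,0,-50,0,0,0]}}

```text
t: 37.5
tcp_pos: [0.4668, 0.0351, 0.2578]
tool_rot: [0.574, 0.413, -0.572, 0.416]
force: [-0.3, -0.6, -0.6]
finger_gap: 0.352
```

>>> {"fn": "move_arm", "kwargs": {"deltas": [30,0,0,-50,0,0,0,30,0,0,-40,0,0,0,30,0,0,0,0,0,0]}}

```text
t: 37.8
tcp_pos: [0.4955, 0.123, 0.2571]
tool_rot: [0.573, 0.415, -0.57, 0.417]
force: [-0.6, -0.5, 0.6]
finger_gap: 0.353
```

Run:
```python
from h import *
st()
overlay('side','o40.png',(310,90,450,230),4);overlay('top','o41.png',(300,150,440,280),4)
s=snap('side');Q=tocan(cloud(s));d=s['depth']>0
for a,b in((-.06,-.03),(-.03,.03),(.03,.06)):
    m=d&(Q[...,2]>.11)&(Q[...,2]<.16)&(abs(Q[...,1])<.055)&(Q[...,0]>a)&(Q[...,0]<b);print('lid z',a,b,np.median(Q[m][:,2]).round(4))
m=d&(Q[...,2]>.147)&(Q[...,2]<.165)&(abs(Q[...,1])<.07)&(Q[...,0]>-.12)&(Q[...,0]<-.07);print('fin',m.sum(),np.median(Q[m],0))
s=snap('top');
for nm,px in dict(soap=(337,139),honey=(457,246),candle=(197,223)).items():print(nm,depthpt(s,*px).round(3))
```

```text
t 37.8 p [0.4955 0.123  0.2571] x [ 0.004 -0.    -1.   ] z [-0.307 -0.952 -0.001] q [ 0.02  0.34  1.69 -0.    1.11  1.91] F [-0.57 -0.46  0.58] gap 30.1
lid z -0.06 -0.03 0.1342
lid z -0.03 0.03 0.1341
lid z 0.03 0.06 0.1338
fin 34 [-0.10078454 -0.01551747  0.15470525]
soap [ 0.744 -0.025  0.034]
honey [ 0.409 -0.376  0.085]
candle [0.471 0.385 0.097]
```

View pics/o40.png

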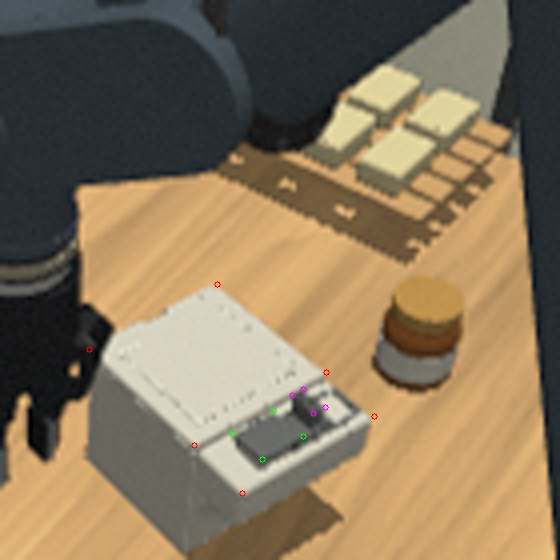

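View pics/o41.png

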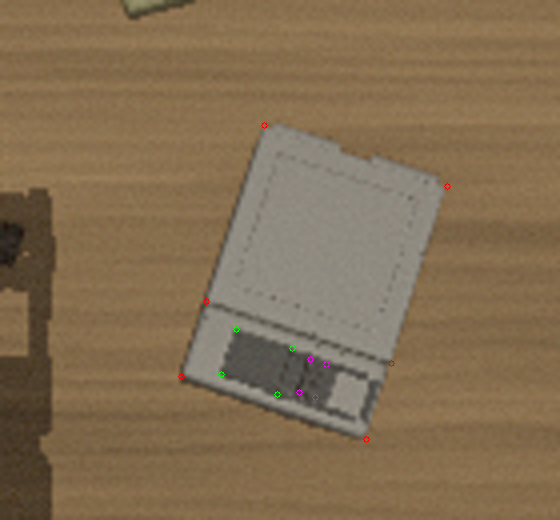

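Both views show the lid flat (z 0.134 from front to hinge), the fin back at its locked place and the button up. The bystanders haven't moved and the arm is clear. Handing in.

```bash
python3 -c "
from h import *
print(job.sign_off())"
```

```text
the job is handed in; nothing more can be done
None
```

The matchbox is in the canister on its end beside the two stored boxes, the lid is shut and caught, and the lock tab is back under the button. I handed the job in at about 38 s of the 72 s allowed; the sign-off gives no verdict.

**What I did:** I slid the tab to its end stop and pressed the button until the lid sprang upright. I stood the matchbox on end on the counter, took it again from the top and lowered it to a 10 N touch on the canister floor. Then I shut the lid from behind and slid the tab back about 20 mm.

**Last checks:**
- **Lid:** it stayed flat after I let go, 0.134 m high from front to hinge.
- **Tab and button:** the fin is at canister y of about -16 to -18 mm, where it sits when locked. The button looks up in both views.
- **Matchboxes:** all three tops were level before the lid was shut. I could not see inside afterwards.
- **Bystanders:** the honey jar, soap and candle read within 2 mm of their starting positions.

**What went wrong:** My first lift of the matchbox had the sign of one tool axis reversed, so the box slid about 12 cm along the counter instead of rising. I dragged it back and gripped it again; nothing else was touched.

**What disagreed:** The two cameras differed by about 2 mm throughout, which is within their stated calibration.

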